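Lid the sample tins and run them through the laser marking bay

ROBOT

A 6-joint arm with a two-finger parallel gripper is mounted at the origin on the work surface. World frame = base frame: x ahead of the robot, y to its left, z up, the work surface at z = 0. Lengths are in m, angles in rad, forces in N, time in s.
With the tool pointing down it reaches from about 0.425 to 0.95 m from the base axis. Payload 3.5 kg.
Tool frame: the origin (TCP) lies at the very end of the fingers, on their centre line; the grasp point (between the pads) lies 19 mm behind it; z points along the fingers, y is the direction in which the jaws open and shut (so a half turn about z gives the same grasp; the last joint's range is limited). The gripper opens to 85 mm and grips with 20 to 120 N. Pads are 22 mm wide; open, the fingers measure 114 mm over their backs; the gripper's body (76 mm by 85 mm) begins 54 mm behind the grasp point. The pads swing forward as they close: fully open they stand 13 mm farther back than shut.
Start: joints at [-1.278, 0.286, 1.577, -0, 1.279, -0.15], TCP at [0.289, -0.61, 0.231] pointing down, gripper open.
Joint ranges: [-2.77, 2.77], [-0.9, 2.22], [0.21, 2.48], [-1.53, 4.67], [0.24, 2.81], [-2.84, 2.84]. Speed limits (rad/s): [2.79, 2.79, 3.14, 3.14, 3.14, 3.14].

INTERFACE

Orientations are given as a unit quaternion [x, y, z, w].
In Python, from plant import get_state, vision, ctrl, cut_out gives the robot as it stands.
- The arm moves only by the tool jog_arm, never from a script. Its argument "commands" is text: rows parted by semicolons, each of 6 numbers parted by spaces: the shift along the world's x, y, z in m, then the turn, a rotation vector about the world's x, y, z in rad. A call has 1 to 20 rows; each row is the pose to reach, as a shift and turn from the pose commanded when the call began; what a row does not reach only later rows make up. A row lasts 1/8 s, in which the tool goes at most 62.5 mm and 10.7 degrees, less where a joint would pass 70% of its speed; a pose out of reach is approached as far as the arm can. A call with a gripper value outside its range is refused whole. "gripper" is the opening in per cent of the stroke, from 0 (shut) to 100 (fully open), set as the call begins (left out, the last holds). The fingers move at their own pace and stop on an object; "grip_force" is the grip in N (left out, the last holds). Time passes only in rows, so rows that repeat a pose let the fingers close. It gives the time, the measured TCP pose, the force and the opening at its end, in the units of the state.
- get_state(): the state, without advancing time (a new reading comes with each control period).
- vision.read_camera(name): name is "scene" or "top" or "wrist"; returns a dict with "frame" (480x640x3 uint8, red, green, blue), "z_map" (480x640 float32, m along the optical axis (not along the pixel's ray), 0 where there is no reading), "fx", "fy", "cx", "cy" (pixels), "D" ([k1, k2, p1, p2, k3] as OpenCV has them; the pictures are not rectified), "R" (3x3) and "t" (3): a world point X has camera coordinates R X + t. Camera axes: x right, y down, z forward; pixel columns grow to the right and rows downward; lengths in m; the calibration is good to about 2 mm. A picture is of the moment at which its call begins.
- ctrl.sign_off(): hands the job in, once; it reports no verdict.
Trained networks look in the newest picture that a camera, given by its name, has taken for a name from the list of things; names that differ only in an ending like _2 or _b are one class to them, and where a whole thing is asked for, a point or a joint stands for the part that bears it (a point fixed in the world has none). Each returns a list of dicts, best first, with "conf" (0 to 1); they miss things now and then, are a little off and sometimes report something else, mostly with a low value. They report only what shows in the picture. A call takes as long as a camera call. They do not tell look-alikes from the thing itself.
- cut_out(camera, query): "pixels" (480x640 bool, what is visible of it) and "box" ([centre column, centre row, width, height] in pixels, round what is visible of it).
The state is a dict: "time": time; "qpos": joint angles; "dq": joint speeds; "joint_efforts": joint torques, N m; "eef_pos": TCP position; "tcp_rot": TCP orientation; "contact_force": force on the tool from outside, world axes, zero at the start; "wrist_torque": the same for the moment, N m; "opening": opening from 0.0 (shut) to 1.0 (fully open).
Only numpy, scipy, OpenCV 4.12 (cv2) and the standard library are available. Lean on these libraries where they do the work, as an engineer would, in place of code of your own. Each camera call takes 0.05 s, during which the arm holds its last target.

TASK

With the tray still in front of the laser marking bay, stand every small tin upright in a compartment of its own in the tray and set a lid squarely and fully down on each (any lid will do; spare lids may stay on the table). Then slide the loaded tray, compartments first, fully home between the bay's guides until it meets the end stop. Push the start button all the way down and let it go, then draw the tray back out of the bay until its nose is clear of the lead-in plates, with the tins still standing in it under their lids and the other things on the bench undisturbed.

Things in the scene. Friction and masses are not known exactly. Their poses are not given: they have to be found in the camera images.
- tray: Loose aluminium tray, 0.4 kg. Base plate 270 x 92 x 5 mm; on it a row of three square compartments, 66 x 66 mm inside, 3 mm walls up to 17 mm above the table, centres at x = -69, 0, +69 mm, y = 0; tins stand on the plate, 5 mm above the origin. Origin: underside of the plate below the middle compartment; x points to the nose, z up. It slides on the table; no need to lift it.
- tray_nose (a point): Middle of the tray's nose edge (the end without the handle tab), at tray x = +105 mm, 5 mm up; it enters the bay first. The plate's rear edge is at x = -165 mm. The plate sticks out 10 mm beside the compartments on both long sides; these flanges run in the bay's slots.
- tray_tab (a point): Centre of the top edge of the tray's black upright handle tab: 12 mm thick (along tray x), 50 mm wide (along tray y), top 55 mm above the table; at tray x = -150 mm, y = 0, 39 mm clear of the nearest compartment wall. Pinch it across its thickness from above.
- bay: Fixed bay: two parallel dark steel guides, 97 mm between inner faces, 16 mm tall, with inward lips 8 to 14.5 mm up, 81 mm apart, forming slots for the tray's flanges. No floor (the tray slides on the table), open above. Origin: table level, mid-mouth; x points the way in, z up. Fully home the tray's origin is at bay x = 110 mm, tray x along bay x, its tab 40 mm outside the mouth.
- bay_stop (a point): Middle of the face of the bay's grey end stop (30 mm tall), 5 mm above the table, at bay x = 215 mm: where the tray's nose comes to rest. Behind it a column carries a laser head, which hangs beyond bay x = 190 mm and over 200 mm above the table.
- bay_mouth (a point): Midway between the guides at the mouth, at the bay's origin. Lead-in plates, 16 mm tall, flare out from here by 0.5 rad each side towards the tray, to bay x = -40 mm, where they are 140 mm apart.
- start (a joint): Travel of the start button in m: 0 released, 0.006 fully down. Sprung: about 5 N when fully down, comes back by itself.
- start_top (a point): Centre of the top face of the start button, a grey round button of 28 mm diameter in a black collar on a grey control box (85 x 75 mm, 45 mm tall) standing beside the bay on the robot's side; button top about 67 mm above the table. It is pressed straight down.
- tin0: Squat round tin, white body with bare steel rim, 58 mm diameter, 50 mm tall, about 120 g, foil-sealed 9 mm below the rim (rim inner diameter 50 mm). Stands upright on the table at the start. Origin: centre of its underside; z up. Two or three such tins are there, all alike; an absent one has no pose.
- tin1: Squat round tin, white body with bare steel rim, 58 mm diameter, 50 mm tall, about 120 g, foil-sealed 9 mm below the rim (rim inner diameter 50 mm). Stands upright on the table at the start. Origin: centre of its underside; z up. Two or three such tins are there, all alike; an absent one has no pose.
- tin2: Squat round tin, white body with bare steel rim, 58 mm diameter, 50 mm tall, about 120 g, foil-sealed 9 mm below the rim (rim inner diameter 50 mm). Stands upright on the table at the start. Origin: centre of its underside; z up. Two or three such tins are there, all alike; an absent one has no pose.
- lid0: Steel lid with a white top: disc 58 mm diameter, 8 mm thick, with a plug of 46 mm diameter, chamfered, 5 mm deep below it; 13 mm in all, about 30 g. Lies plug down on the table at the start. Origin: centre of the plug's underside; z up. Fully on, the disc rests on the tin's rim and this origin is 45 mm above the tin's underside. All four lids are alike and fit any tin.
- lid1: Steel lid with a white top: disc 58 mm diameter, 8 mm thick, with a plug of 46 mm diameter, chamfered, 5 mm deep below it; 13 mm in all, about 30 g. Lies plug down on the table at the start. Origin: centre of the plug's underside; z up. Fully on, the disc rests on the tin's rim and this origin is 45 mm above the tin's underside. All four lids are alike and fit any tin.
- lid2: Steel lid with a white top: disc 58 mm diameter, 8 mm thick, with a plug of 46 mm diameter, chamfered, 5 mm deep below it; 13 mm in all, about 30 g. Lies plug down on the table at the start. Origin: centre of the plug's underside; z up. Fully on, the disc rests on the tin's rim and this origin is 45 mm above the tin's underside. All four lids are alike and fit any tin.
- lid3: Steel lid with a white top: disc 58 mm diameter, 8 mm thick, with a plug of 46 mm diameter, chamfered, 5 mm deep below it; 13 mm in all, about 30 g. Lies plug down on the table at the start. Origin: centre of the plug's underside; z up. Fully on, the disc rests on the tin's rim and this origin is 45 mm above the tin's underside. All four lids are alike and fit any tin.
- tape: Bystander: yellow tape roll, 90 mm diameter, 24 mm tall, lying flat. Origin: centre of underside.
- jar: Bystander: small white jar with a screw cap, 42 mm diameter, 60 mm tall. Origin: centre of underside.
- wrench: Bystander: steel wrench lying flat.
- can0: Bystander: large white can, 100 mm diameter, 125 mm tall. Origin: centre of underside.
- can1: Bystander: large white can like can0.
- driver: Bystander: screwdriver with a black handle lying flat.
Mind the look-alikes: they are no part of the job. Leave any purple look-alike of the lid2 alone.

How it is judged:
By the outcome, as a careful person would: the job done as asked, in the order asked, and still so for the second after the job is handed in, with the robot touching nothing.
Of tin0, tin1, tin2 only 2 to 3 are there at a start; the rules pass over those that are not, and their reading is None.
At some moment in a run one of tin0, tin1, tin2, lid0, lid1, lid2, lid3, tray may be knocked a few centimetres aside while the robot is not near it.
Once in a run the grip may slacken for a moment while it holds something.
It also fails if it takes over 210 s, if anything falls off the work surface, if the arm or the gripper's body presses on something with over 40 N, if the wrist force passes 120 N, or if a joint passes its speed limit or range.

## Working session

There is one attempt and no reset: what is moved stays moved. The work goes in short steps, Python scripts to look and compute and a tool call to move; the robot and the scene stay as the last step left them, time stands still between calls to the robot, and variables do not carry over. Pictures are saved under pics/ and viewed, and the job is handed in when it is done.

Besides the shell and the picture viewer there is one more tool, called after "Request:" as name(argument=value, ...) on one line, values as JSON. jog_arm: Moves the arm, as the interface text tells. Its arguments: {"type":"object","properties":{"commands":{"type":"string"},"gripper":{"type":"number"},"grip_force":{"type":"number"}},"required":["commands"]}

```bash
ls; mkdir -p pics; python3 - <<'E'
from plant import get_state, vision, ctrl, cut_out
import cv2
s=get_state()
print({k:(v if not hasattr(v,'__len__') else [round(float(a),3) for a in v]) for k,v in s.items()})
for n in ["scene","top"]:
    d=vision.read_camera(n)
    cv2.imwrite(f"pics/{n}0.png",d["frame"][:,:,::-1])
    print(n,d["fx"],d["fy"],d["cx"],d["cy"],d["D"],d["R"],d["t"])
E
```

```text
pics
{'time': 0.0, 'qpos': [-1.278, 0.287, 1.578, 0.0, 1.279, -0.15], 'dq': [-0.001, -0.001, 0.001, -0.001, -0.0, -0.002], 'joint_efforts': [-0.0, -40.598, -29.263, -0.0, 0.006, -0.0], 'eef_pos': [0.289, -0.609, 0.23], 'tcp_rot': [0.976, 0.22, -0.0, -0.001], 'contact_force': [-0.905, -0.408, 0.576], 'wrist_torque': [0.054, 0.023, -0.016], 'opening': 0.9957979136479412}
scene 436.88742508263243 436.88742508263243 321.374961324044 240.62229906469653 [-0.02828238  0.          0.          0.          0.        ] [[ 0.19145902  0.98139671  0.01428068]
 [ 0.54828184 -0.0948727  -0.83089482]
 [-0.8140826   0.16691215 -0.55624623]] [-0.04770477 -0.22677768  1.85289979]
top 482.85745832698024 482.85745832698024 321.58601502441434 245.28176266811616 [-0.02160291  0.          0.          0.          0.        ] [[ 0.00291822 -0.99982152 -0.01866554]
 [-0.99781331 -0.00167883 -0.0660741 ]
 [ 0.06603097  0.01881754 -0.99764012]] [-0.04866759  0.52360109  1.21142139]
```

View pics/scene0.png

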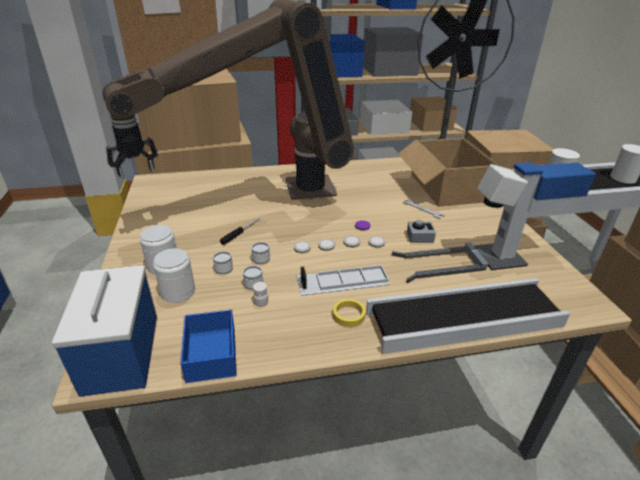

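View pics/top0.png

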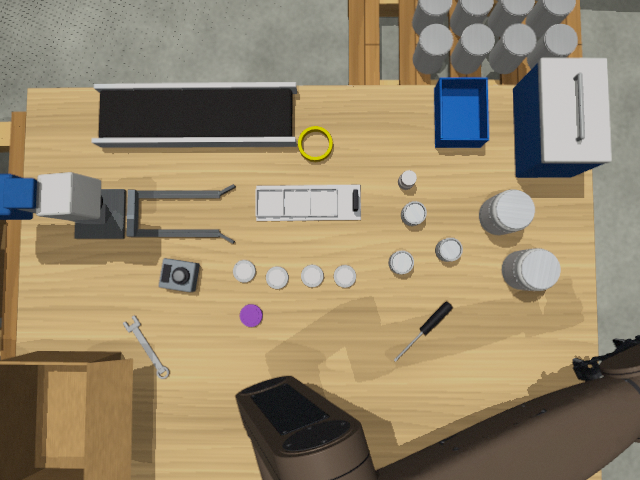

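```bash
cat > h.py <<'E'
from plant import get_state, vision, ctrl, cut_out
import cv2, numpy as np
def cam(n): return vision.read_camera(n)
def deproj(d,uv,z=None):
    uv=np.asarray(uv,float).reshape(-1,1,2)
    K=np.array([[d["fx"],0,d["cx"]],[0,d["fy"],d["cy"]],[0,0,1]])
    p=cv2.undistortPoints(uv,K,np.array(d["D"]))[:,0]
    rays=np.c_[p,np.ones(len(p))]
    R=np.array(d["R"]);t=np.array(d["t"])
    if z is None:
        iu=uv[:,0].round().astype(int)
        Z=d["z_map"][iu[:,1],iu[:,0]]
        return (rays*Z[:,None]-t)@R
    o=-R.T@t; w=rays@R
    return o+w*((z-o[2])/w[:,2])[:,None]
def proj(d,X):
    R=np.array(d["R"]);t=np.array(d["t"])
    K=np.array([[d["fx"],0,d["cx"]],[0,d["fy"],d["cy"]],[0,0,1]])
    return cv2.projectPoints(np.asarray(X,float).reshape(-1,1,3),cv2.Rodrigues(R)[0],t,K,np.array(d["D"]))[0][:,0]
def mask_xyz(d,m):
    v,u=np.nonzero(m); uv=np.c_[u,v]
    ok=d["z_map"][v,u]>0
    return uv[ok],deproj(d,uv[ok])
def tops(d,name,q,ztop,tol=.012):
    out=[]
    for c in cut_out(name,q):
        uv,P=mask_xyz(d,c["pixels"])
        s=abs(P[:,2]-ztop)<tol
        if s.sum()<8: out.append((c["conf"],c["box"],None,len(P),np.median(P,0) if len(P) else None)); continue
        Q=deproj(d,uv[s],ztop)
        (cx,cy),r=cv2.minEnclosingCircle(Q[:,:2].astype(np.float32))
        out.append((round(c["conf"],2),np.round(c["box"],1),np.round([cx,cy,r],4),int(s.sum()),np.round(np.r_[Q[:,:2].mean(0),np.median(P[s,2])],4)))
    return out
def save(d,n,crop=None,k=1):
    f=d["frame"][:,:,::-1]
    if crop: f=f[crop[1]:crop[3],crop[0]:crop[2]]
    cv2.imwrite(f"pics/{n}.png",cv2.resize(f,None,fx=k,fy=k,interpolation=cv2.INTER_CUBIC))
E
python3 - <<'E'
from h import *
d=cam("top")
for q,z in [("tin0",.05),("lid0",.013),("tray",.017),("tape",.024),("jar",.06),("start_top",.067)]:
    print(q)
    for o in tops(d,"top",q,z): print("  ",*o)
uv,P=mask_xyz(d,np.ones((480,640),bool))
for u,v in [(270,250),(400,330),(330,170),(200,215)]: print(u,v,deproj(d,[[u,v]]))
save(d,"t1",(90,160,490,340),2)
E
```

```text
tin0
   0.86 [448.6 247.9  26.8  26.1] [ 0.5124 -0.3646  0.0304] 445 [ 0.5122 -0.365   0.0431]
   0.81 [401.9 261.8  28.3  20.5] [ 0.4799 -0.2441  0.0293] 412 [ 0.4799 -0.2442  0.043 ]
   0.78 [414.8 214.1  23.2  23.1] [ 0.6037 -0.2772  0.0303] 438 [ 0.6029 -0.2779  0.0431]
   0.25 [179.9, 275.5, 17.9, 10.7] None 96 [0.44685665 0.30120167 0.06702476]
lid0
   0.92 [277.8 277.6  24.7  19.8] [0.4403 0.0668 0.0284] 375 [0.4407 0.0671 0.0135]
   0.92 [311.2 274.4  22.1  20.9] [ 0.4465 -0.0216  0.0285] 384 [ 0.4466 -0.022   0.0138]
   0.82 [245.2 273.2  23.5  22.8] [0.4586 0.1512 0.0291] 397 [0.4582 0.1514 0.0138]
   0.62 [251.  316.4  20.6  23.6] [0.3461 0.1318 0.0282] 380 [0.3459 0.1316 0.0137]
   0.56 [344.6 277.6  22.1  17.9] [ 0.4454 -0.1061  0.0282] 383 [ 0.4451 -0.106   0.0139]
tray
   0.83 [308.5 202.7 107.   35.7] [ 0.633  -0.0106  0.1384] 2246 [ 0.6331 -0.0076  0.0073]
tape
   0.92 [313.9 143.9  36.8  33.8] [ 0.7855 -0.0296  0.0463] 379 [ 0.7866 -0.0285  0.0238]
   0.66 [449.5 251.   26.4  26. ] [ 0.5068 -0.3534  0.0248] 39 [ 0.5036 -0.3439  0.0247]
jar
   0.83 [410.  177.7  22.2  20.8] [ 0.6878 -0.2616  0.0203] 193 [ 0.6882 -0.2621  0.0602]
   0.59 [447.4 248.9  25.9  24.5] [ 0.5118 -0.3634  0.029 ] 101 [ 0.5125 -0.3626  0.051 ]
start_top
270 250 [[ 0.51250852  0.08635166 -0.00210728]]
400 330 [[ 0.30907547 -0.24739716 -0.00036562]]
330 170 [[ 0.72267516 -0.06849445 -0.00525121]]
200 215 [[ 0.60359252  0.27042377 -0.00170215]]
```

View pics/t1.png

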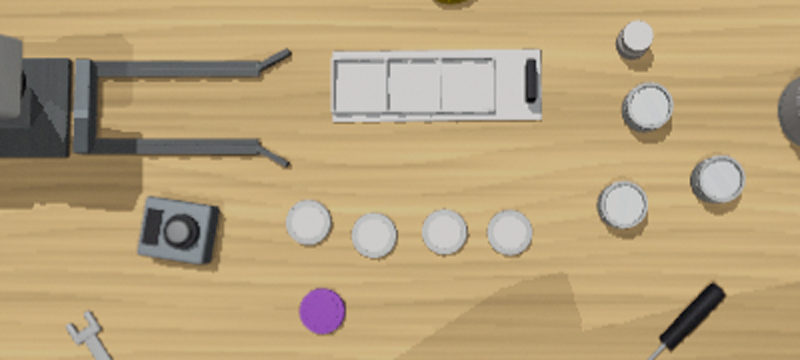

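```bash
python3 - <<'E'
from h import *
d=cam("top")
c=cut_out("top","tray")[0]
uv,P=mask_xyz(d,c["pixels"])
Q=deproj(d,uv,.005)[:,:2]
# outline of cells: pixels are 2.5mm
r=cv2.minAreaRect((Q*1000).astype(np.float32)); print("tray rect",r)
for q in ["tray_tab","bay","bay_stop","start"]:
    for c in cut_out("top",q):
        uv,P=mask_xyz(d,c["pixels"]); print(q,c["conf"],c["box"],np.median(P,0))
# tab: high points
v,u=np.mgrid[170:235,340:375]; uv=np.c_[u.ravel(),v.ravel()]; P=deproj(d,uv); s=P[:,2]>.045
print("tab",s.sum(),P[s].mean(0),P[s].min(0),P[s].max(0))
# bay guides
v,u=np.mgrid[180:245,138:245]; uv=np.c_[u.ravel(),v.ravel()]; P=deproj(d,uv); s=(P[:,2]>.009)&(P[:,2]<.025)
Q=P[s]
for lo,hi in [(.5,.6),(.6,.75)]:
    g=Q[(Q[:,0]>lo)&(Q[:,0]<hi)]
    gm=g[g[:,1]<.40]
    print("guide",len(g),g.min(0),g.max(0))
    for y0 in np.arange(.16,.46,.02):
        k=g[(g[:,1]>=y0)&(g[:,1]<y0+.02)]
        if len(k): print(round(y0,2),len(k),k[:,0].min().round(4),k[:,0].max().round(4),np.median(k[:,2]).round(4))
v,u=np.mgrid[255:295,155:205]; uv=np.c_[u.ravel(),v.ravel()]; P=deproj(d,uv); s=P[:,2]>.058
print("btn",s.sum(),P[s].mean(0),P[s].min(0),P[s].max(0))
w=cam("wrist"); R=np.array(w["R"]); print("wrist",w["fx"],w["cx"],w["cy"],w["D"],-R.T@w["t"],R, get_state()["eef_pos"],get_state()["tcp_rot"])
save(w,"w0")
E
```

```text
tray rect ((466.1920166015625, -580.4158935546875), (104.4725570678711, 145.9050750732422), 0.09434247016906738)
tray_tab 0.62 [308.8, 205.1, 104.5, 36.3] [ 0.63385555 -0.01174209  0.00581762]
tray_tab 0.21 [145.0, 347.2, 50.4, 58.3] [0.26316496 0.40003439 0.00695782]
bay 0.64 [117.8, 206.7, 231.1, 72.2] [0.59817226 0.46929815 0.2575308 ]
bay_stop 0.89 [118.3, 206.8, 236.7, 68.5] [0.59870939 0.46837256 0.25216946]
bay_stop 0.48 [406.6, 179.2, 19.1, 17.9] [ 0.68406672 -0.26100934  0.05841145]
start 0.23 [414.8, 214.4, 22.1, 22.5] [ 0.60156899 -0.27636468  0.04253117]
tab 111 [ 0.62381837 -0.12690643  0.12995662] [ 0.44260683 -0.13581417  0.04665059] [ 0.66162208 -0.07057584  1.24225065]
guide 699 [0.52934702 0.17969841 0.00910284] [0.58365311 0.42821409 0.02406758]
0.16 2 0.532 0.5345 0.0134
0.18 28 0.5293 0.5448 0.0161
0.2 31 0.5417 0.5652 0.016
0.22 63 0.5449 0.5654 0.0156
0.24 61 0.5469 0.5655 0.0157
0.26 59 0.5467 0.5654 0.0166
0.28 64 0.5467 0.5657 0.0156
0.3 59 0.5467 0.5655 0.0159
0.32 64 0.5469 0.5656 0.0162
0.34 59 0.5466 0.5655 0.0157
0.36 64 0.5466 0.5652 0.0161
0.38 59 0.5
[... 380 characters left out ...]
32 65 0.6463 0.6666 0.0158
0.34 63 0.6459 0.6672 0.0158
0.36 66 0.646 0.6668 0.0157
0.38 63 0.6454 0.6675 0.015
0.4 65 0.6457 0.6676 0.0152
0.42 38 0.6256 0.6669 0.0155
btn 159 [0.44474609 0.28496767 0.11634738] [ 0.42479524 -0.07057584  0.05806332] [0.46658927 0.32294663 1.24225065]
wrist 428.7938726873555 323.20768738531496 241.94769542026586 [-0.00011214  0.          0.          0.          0.        ] [ 0.36408049 -0.57455762  0.37506869] [[ 4.27869570e-01 -9.03840449e-01 -2.73128004e-04]
 [-8.56189345e-01 -4.05408772e-01  3.20286642e-01]
 [-2.89598750e-01 -1.36807058e-01 -9.47320639e-01]] [ 0.28924026 -0.60988233  0.23136437] [9.75592338e-01 2.19589592e-01 9.73553596e-07 2.60337029e-05]
```

View pics/w0.png

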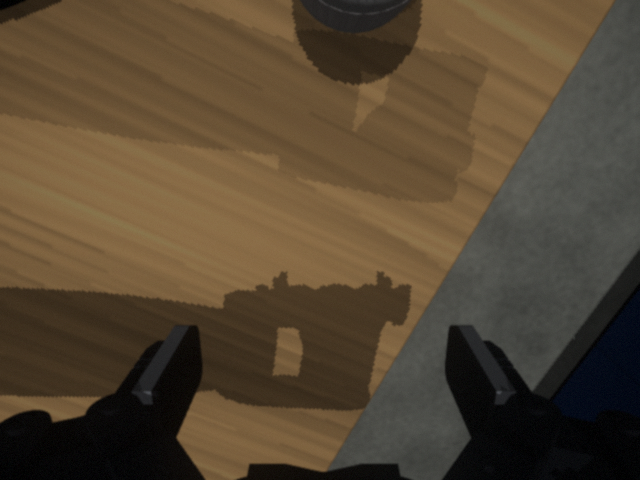

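```bash
cat >> h.py <<'E'
def tray_pose(d,name="top",verbose=True):
    c=cut_out(name,"tray")[0]
    m=c["pixels"].astype(np.uint8)
    n,l,st,_=cv2.connectedComponentsWithStats(m); k=1+st[1:,4].argmax(); m=l==k
    v,u=np.nonzero(m); uv=np.c_[u,v]; P=deproj(d,uv)
    s=(P[:,2]<.012)&(P[:,2]>-.01)
    Q=deproj(d,uv[s],.005)[:,:2]
    r=cv2.minAreaRect((Q*1000).astype(np.float32))
    b=cv2.boxPoints(r)
    if verbose: print("rect",np.round(b,1).tolist(),np.round(r[1],1))
    t=(P[:,2]>.045)&(P[:,2]<.065); T=P[t][:,:2].mean(0)
    # tray x axis : long side, away from tab
    e1=b[1]-b[0];e2=b[2]-b[1]; e=e1 if np.hypot(*e1)>np.hypot(*e2) else e2
    e=e/np.hypot(*e); ctr=np.array(r[0])/1000
    if (ctr-T)@e<0: e=-e
    o=ctr+e*.030
    return o,np.arctan2(e[1],e[0]),T
E
python3 - <<'E'
from h import *
d=cam("top")
o,a,T=tray_pose(d); print(o,a,T)
e=np.array([np.cos(a),np.sin(a)]); print("tab pred",o-.15*e, "nose",o+.105*e)
v,u=np.mgrid[265:288,165:195]; uv=np.c_[u.ravel(),v.ravel()]; P=deproj(d,uv); s=(P[:,2]>.063)&(P[:,2]<.072)
print("btn",s.sum(),P[s].mean(0),P[s].min(0),P[s].max(0))
E
```

```text
rect [[589.7000122070312, 123.5], [589.9000244140625, -146.1999969482422], [681.0999755859375, -146.10000610351562], [681.0, 123.5999984741211]] [ 91.3 269.7]
[0.63540142 0.018702  ] 1.571411 [ 0.63606443 -0.13071569]
tab pred [ 0.63549362 -0.13129797] nose [0.63533688 0.12370198]
btn 97 [0.44497404 0.30246517 0.06735481] [0.43222855 0.28833692 0.06337899] [0.456689   0.31594277 0.07196773]
```

Request:
jog_arm(commands="0.191 0.365 -0.07 0 0 1.128;0.191 0.365 -0.07 0 0 1.128;0.191 0.365 -0.07 0 0 1.128;0.191 0.365 -0.07 0 0 1.128;0.191 0.365 -0.07 0 0 1.128;0.191 0.365 -0.07 0 0 1.128;0.191 0.365 -0.07 0 0 1.128;0.191 0.365 -0.07 0 0 1.128;0.191 0.365 -0.07 0 0 1.128;0.191 0.365 -0.07 0 0 1.128", gripper=100)

```text
time: 2.15
eef_pos: [0.4801, -0.2462, 0.1618]
tcp_rot: [0.708, 0.706, -0.0, 0.0]
contact_force: [-0.6, -0.6, -1.1]
opening: 1.001
```

```bash
python3 - <<'E'
from h import *
d=cam("wrist")
for o in tops(d,"wrist","tin0",.05,.006): print("  ",*o)
s=get_state(); print(s["time"],s["eef_pos"],s["tcp_rot"],s["opening"])
save(d,"w1")
t=cam("top")
for o in tops(t,"top","tin0",.05,.012): print("  ",*o)
E
```

```text
0.97 [324.2 225.8  92.7 100.3] [ 0.4803 -0.2449  0.0297] 2091 [ 0.4805 -0.2449  0.0507]
   0.83 [503.6 269.1 113.6 101.1] [ 0.6027 -0.2769  0.0309] 2429 [ 0.6035 -0.2768  0.0504]
   0.64 [367.8 377.2  78.7 101.2] [ 0.5115 -0.3638  0.0316] 1972 [ 0.5123 -0.3637  0.0503]
2.25 [ 0.47995782 -0.24611439  0.16167073] [ 7.07778467e-01  7.06434374e-01 -1.79954310e-05  3.40196419e-04] 1.0012770470981207
   0.64 [413.8 214.2  24.1  25.7] [ 0.6035 -0.2774  0.0302] 409 [ 0.6042 -0.2766  0.043 ]
   0.57 [145.7, 346.1, 48.5, 65.7] None 623 [0.26316989 0.3982109  0.00718993]
   0.21 [307.  201.7 106.6  34.3] [ 0.6371 -0.1309  0.0257] 103 [ 0.6371 -0.1309  0.055 ]
```

View pics/w1.png

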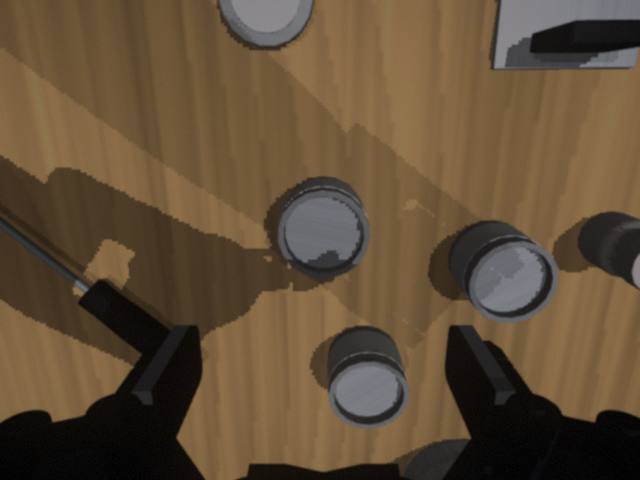

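Request:
jog_arm(commands="0 0.001 -0.06 0 0 0;0 0.001 -0.11 0 0 0;0 0.001 -0.145 0 0 0;0 0.001 -0.145 0 0 0;0 0.001 -0.145 0 0 0", gripper=90)

```text
time: 2.98
eef_pos: [0.4812, -0.2449, 0.0178]
tcp_rot: [0.707, 0.707, 0.0, 0.001]
contact_force: [0.5, 0.1, -0.4]
opening: 0.897
```

Request:
jog_arm(commands="0 0 0 0 0 0;0 0 0 0 0 0;0 0 0 0 0 0;0 0 0 0 0 0;0 0 0 0 0 0;0 0 0 0 0 0", gripper=0, grip_force=50)

```text
time: 3.72
eef_pos: [0.4818, -0.2452, 0.019]
tcp_rot: [0.707, 0.707, 0.0, 0.002]
contact_force: [-0.7, -0.4, 7.0]
opening: 0.666
```

```bash
python3 - <<'E'
from h import *
d=cam("wrist"); save(d,"w2")
E
```

```text
(no output)
```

View pics/w2.png

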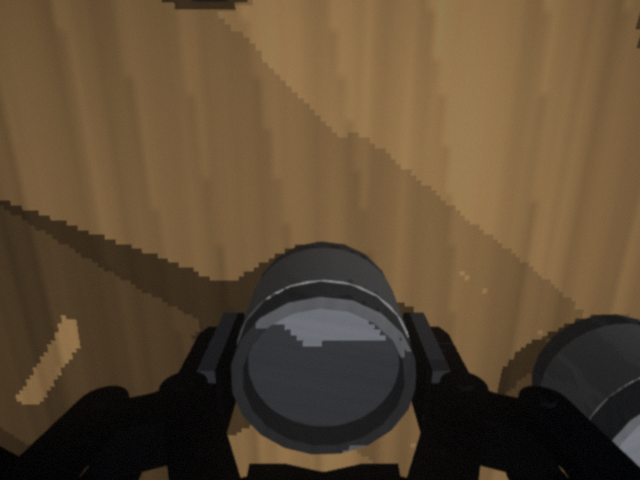

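Request:
jog_arm(commands="0 0 0.04 0 0 0;0 0 0.09 0 0 0;0.035 0.045 0.114 0 0 0;0.075 0.09 0.114 0 0 0;0.115 0.14 0.114 0 0 0;0.155 0.184 0.114 0 0 0;0.155 0.184 0.114 0 0 0;0.155 0.184 0.114 0 0 0")

```text
time: 4.78
eef_pos: [0.6348, -0.0597, 0.1302]
tcp_rot: [0.707, 0.707, -0.0, -0.0]
contact_force: [-0.2, -0.5, -1.5]
opening: 0.67
```

```bash
python3 - <<'E'
from h import *
d=cam("wrist"); save(d,"w3")
s=get_state(); print(s["eef_pos"],s["tcp_rot"],s["opening"])
t=cam("top"); print(tray_pose(t)); print(tray_pose(d,"wrist"))
E
```

```text
[ 0.63448742 -0.0603545   0.1301575 ] [ 7.07241081e-01  7.06972331e-01 -3.53273324e-04 -2.26840823e-04] 0.6659640881512299
rect [[585.2000122070312, 63.400001525878906], [679.2000122070312, 55.599998474121094], [684.9000244140625, 125.19999694824219], [591.0, 133.0]] [69.8 94.2]
(array([0.66498441, 0.09184519]), np.float32(-0.0828378), array([nan, nan]))
rect [[588.7999877929688, 73.9000015258789], [589.7999877929688, -101.19999694824219], [682.4000244140625, -100.69999694824219], [681.4000244140625, 74.4000015258789]] [ 92.6 175.1]
(array([ 0.63575502, -0.04339386]), np.float32(-1.5651196), array([nan, nan]))h.py:48: RuntimeWarning: Mean of empty slice.
  t=(P[:,2]>.045)&(P[:,2]<.065); T=P[t][:,:2].mean(0)
  ret = um.true_divide(
```

View pics/w3.png

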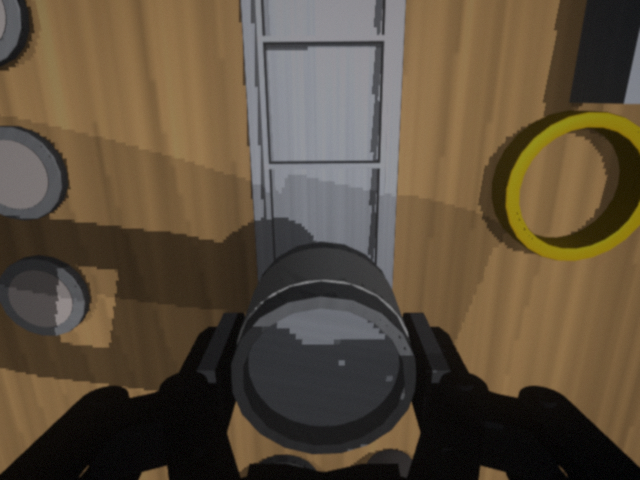

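```bash
python3 - <<'E'
from h import *
d=cam("wrist")
P=deproj(d,[[265,162],[383,162],[262,41],[385,41]],.017); print(P)
E
```

```text
[[ 0.60019474 -0.0151373   0.017     ]
 [ 0.67044132 -0.01530949  0.017     ]
 [ 0.60157266  0.05050772  0.017     ]
 [ 0.66877272  0.05033293  0.017     ]]
```

Request:
jog_arm(commands="0.001 0.06 0 0 0 0;0.001 0.11 0 0 0 0;0.001 0.147 0 0 0 0;0.001 0.147 0 0 0 0;0.001 0.147 -0.05 0 0 0;0.001 0.147 -0.08 0 0 0;0.001 0.147 -0.095 0 0 0;0.001 0.147 -0.108 0 0 0;0.001 0.147 -0.108 0 0 0;0.001 0.147 -0.108 0 0 0")

```text
time: 6.28
eef_pos: [0.6379, 0.0865, 0.0241]
tcp_rot: [0.707, 0.707, 0.001, 0.002]
contact_force: [0.8, -0.8, 1.7]
opening: 0.664
```

```bash
python3 - <<'E'
from h import *
d=cam("scene"); u=proj(d,[.635,.087,.03])[0].astype(int); save(d,"s3",(u[0]-80,u[1]-60,u[0]+80,u[1]+60),5)
s=get_state(); print(s["eef_pos"],s["contact_force"],s["opening"])
E
```

```text
[0.63788371 0.08648644 0.02407432] [ 0.68618461 -1.34781177  2.45726881] 0.6638954289183432
```

View pics/s3.png

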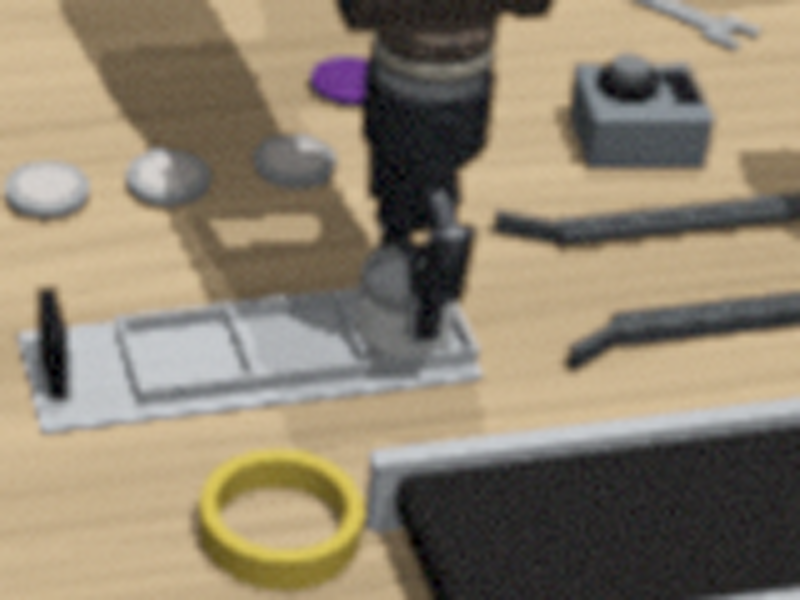

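Request:
jog_arm(commands="-0.002 0 -0.002 0 0 0;-0.002 0 -0.002 0 0 0;-0.002 0 -0.002 0 0 0")

```text
time: 6.7
eef_pos: [0.6378, 0.0865, 0.0241]
tcp_rot: [0.707, 0.707, 0.003, 0.003]
contact_force: [1.1, -1.2, 7.6]
opening: 0.66
```

Request:
jog_arm(commands="0 0 0 0 0 0;0 0 0 0 0 0;0 0 0 0 0 0;0 0 0 0 0 0", gripper=88)

```text
time: 7.2
eef_pos: [0.6338, 0.0872, 0.0198]
tcp_rot: [0.707, 0.707, -0.0, -0.0]
contact_force: [0.7, 0.2, -0.3]
opening: 0.88
```

Request:
jog_arm(commands="0 0 0.05 0 0 0;0 0 0.1 0 0 0;-0.005 -0.06 0.12 0 0 0;-0.01 -0.12 0.14 0 0 0;-0.015 -0.18 0.14 0 0 0;-0.02 -0.24 0.14 0 0 0;-0.025 -0.30 0.14 0 0 0;-0.031 -0.364 0.14 0 0 0;-0.031 -0.364 0.14 0 0 0;-0.031 -0.364 0.14 0 0 0")

```text
time: 8.45
eef_pos: [0.603, -0.2766, 0.1599]
tcp_rot: [0.707, 0.707, 0.0, -0.001]
contact_force: [0.9, 0.3, 0.2]
opening: 0.877
```

```bash
python3 - <<'E'
from h import *
d=cam("wrist")
for o in tops(d,"wrist","tin0",.05,.006): print("  ",*o)
s=get_state(); print(s["time"],s["eef_pos"],s["tcp_rot"],s["opening"])
save(d,"w4")
t=cam("top"); print(tray_pose(t)); 
for o in tops(t,"top","tin0",.055,.012): print("  ",*o)
save(t,"t4",(90,160,490,340),2)
E
```

```text
0.85 [198.1 341.7  92.2  97.2] [ 0.5143 -0.3628  0.0303] 1017 [ 0.5184 -0.3557  0.0505]
   0.78 [327.1 229.6  95.5 102. ] [ 0.6036 -0.2775  0.0297] 2200 [ 0.6036 -0.2779  0.0507]
   0.29 [377.5, 9.8, 154.3, 19.4] None 2608 [ 0.6355476  -0.14191174  0.00586225]
   0.29 [459.6 210.9  89.2  79.1] [ 0.6849 -0.2589  0.0184] 316 [ 0.6775 -0.2529  0.0514]
8.55 [ 0.60335834 -0.27526231  0.15999642] [ 7.06551543e-01  7.07661415e-01  8.92273913e-05 -4.80296065e-04] 0.8805513691788311
rect [[587.2000122070312, -146.10000610351562], [683.5999755859375, -146.10000610351562], [683.7999877929688, 122.69999694824219], [587.2999877929688, 122.80000305175781]] [268.9  96.4]
(array([0.63548076, 0.01832961]), np.float32(1.5701236), array([ 0.63607818, -0.13072315]))
   0.72 [270.4 199.4  27.3  26.3] [0.6371 0.0855 0.0302] 425 [0.6371 0.0853 0.0481]
   0.7 [452.3 250.4  17.6  23. ] [ 0.5077 -0.3684  0.0283] 97 [ 0.5018 -0.3769  0.0485]
```

View pics/w4.png

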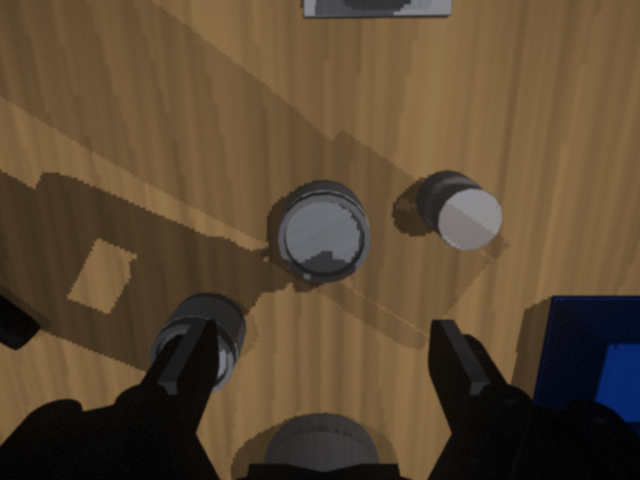

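View pics/t4.png

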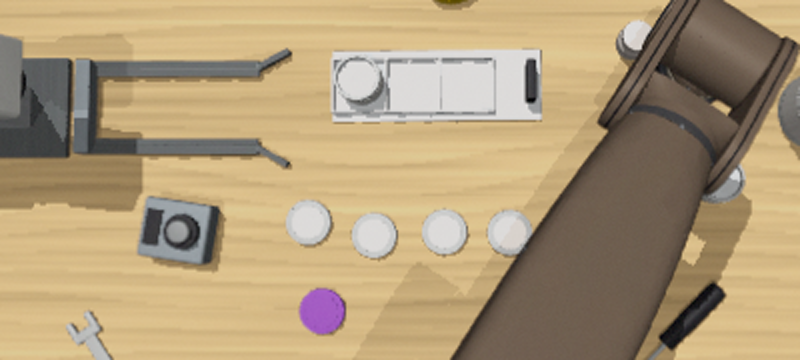

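Request:
jog_arm(commands="0.001 -0.001 -0.06 0 0 0;0.001 -0.001 -0.11 0 0 0;0.001 -0.001 -0.144 0 0 0;0.001 -0.001 -0.144 0 0 0;0.001 -0.001 -0.144 0 0 0", gripper=86)

```text
time: 9.32
eef_pos: [0.6055, -0.278, 0.0182]
tcp_rot: [0.707, 0.707, 0.0, 0.001]
contact_force: [0.4, -0.3, 0.7]
opening: 0.859
```

Request:
jog_arm(commands="0 0 0 0 0 0;0 0 0 0 0 0;0 0 0 0 0 0;0 0 0 0 0 0;0 0 0 0 0 0", gripper=0, grip_force=50)

```text
time: 9.95
eef_pos: [0.6062, -0.279, 0.0197]
tcp_rot: [0.707, 0.707, 0.001, 0.003]
contact_force: [-0.0, -1.2, 7.1]
opening: 0.662
```

Request:
jog_arm(commands="0 0 0.04 0 0 0;0 0 0.09 0 0 0;0.008 0.05 0.114 0 0 0;0.016 0.11 0.114 0 0 0;0.024 0.17 0.114 0 0 0;0.032 0.23 0.114 0 0 0;0.032 0.295 0.114 0 0 0;0.032 0.295 0.114 0 0 0")

```text
time: 10.95
eef_pos: [0.6355, 0.0215, 0.1304]
tcp_rot: [0.705, 0.709, 0.0, -0.0]
contact_force: [-0.1, -0.9, -0.8]
opening: 0.665
```

Request:
jog_arm(commands="0 0.001 0 0 0 0;0 0.001 -0.05 0 0 0;0 0.001 -0.08 0 0 0;0 0.001 -0.095 0 0 0;0 0.001 -0.109 0 0 0;0 0.001 -0.109 0 0 0;0 0.001 -0.109 0 0 0")

```text
time: 11.82
eef_pos: [0.6372, 0.0169, 0.0245]
tcp_rot: [0.707, 0.707, -0.0, 0.001]
contact_force: [-4.9, -1.7, 7.9]
opening: 0.662
```

Request:
jog_arm(commands="0 0 -0.001 0 0 0;0 0 -0.001 0 0 0;0 0 -0.001 0 0 0;0 0 -0.001 0 0 0", gripper=88)

```text
time: 12.32
eef_pos: [0.6363, 0.0181, 0.0202]
tcp_rot: [0.707, 0.707, 0.0, 0.0]
contact_force: [-0.3, 0.1, -0.5]
opening: 0.877
```

Request:
jog_arm(commands="0 0 0.05 0 0 0;0 0 0.1 0 0 0;-0.005 -0.06 0.12 0 0 0;-0.03 -0.12 0.14 0 0 0;-0.06 -0.18 0.14 0 0 0;-0.08 -0.24 0.14 0 0 0;-0.1 -0.30 0.14 0 0 0;-0.124 -0.36 0.14 0 0 0;-0.124 -0.382 0.14 0 0 0;-0.124 -0.382 0.14 0 0 0;-0.124 -0.382 0.14 0 0 0")

```text
time: 13.7
eef_pos: [0.5122, -0.3631, 0.16]
tcp_rot: [0.707, 0.707, 0.0, -0.0]
contact_force: [0.0, -0.0, 0.2]
opening: 0.881
```

```bash
python3 - <<'E'
from h import *
d=cam("wrist")
for o in tops(d,"wrist","tin0",.05,.006): print("  ",*o)
s=get_state(); print(s["time"],s["eef_pos"],s["tcp_rot"],s["opening"])
save(d,"w5")
t=cam("top"); print(tray_pose(t)); 
for o in tops(t,"top","tin0",.055,.012): print("  ",*o)
save(t,"t5",(90,160,490,340),2)
E
```

```text
0.79 [321.7 233.2  91.6 101.1] [ 0.5128 -0.3648  0.0297] 2197 [ 0.5126 -0.3653  0.0507]
13.8 [ 0.5126058  -0.36240707  0.16006467] [ 7.06525074e-01  7.07687897e-01  1.21480771e-04 -3.82320338e-04] 0.8811214815427046
rect [[586.9000244140625, 122.4000015258789], [592.5999755859375, -146.3000030517578], [684.7000122070312, -144.3000030517578], [678.9000244140625, 124.4000015258789]] [ 92.1 268.7]
(array([0.63512696, 0.01904407]), np.float32(1.5920625), array([ 0.63624745, -0.13074476]))
   0.81 [295.4 200.6  20.   22. ] [0.6369 0.0168 0.0296] 406 [0.6368 0.0175 0.0482]
   0.73 [119.8 209.  236.2  72.4] [0.5939 0.5373 0.0327] 40 [0.5822 0.5276 0.0553]
   0.58 [270.  201.6  26.4  25.6] [0.6376 0.085  0.0299] 408 [0.6367 0.0852 0.0483]
   0.56 [442.7 245.2  14.   20.3] [ 0.5224 -0.3526  0.0238] 57 [ 0.5254 -0.3482  0.0482]
```

View pics/w5.png

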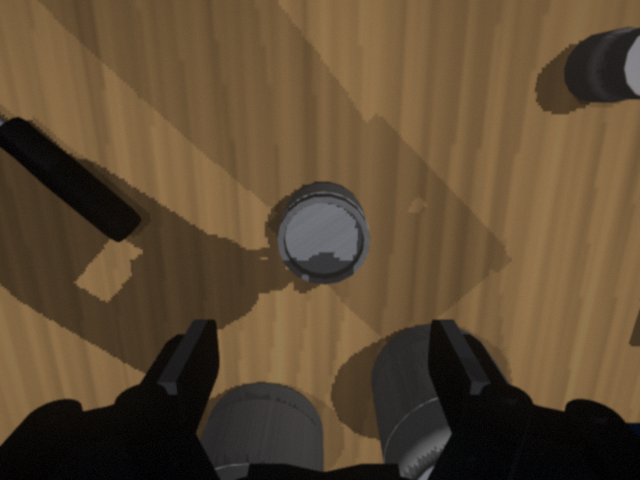

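View pics/t5.png

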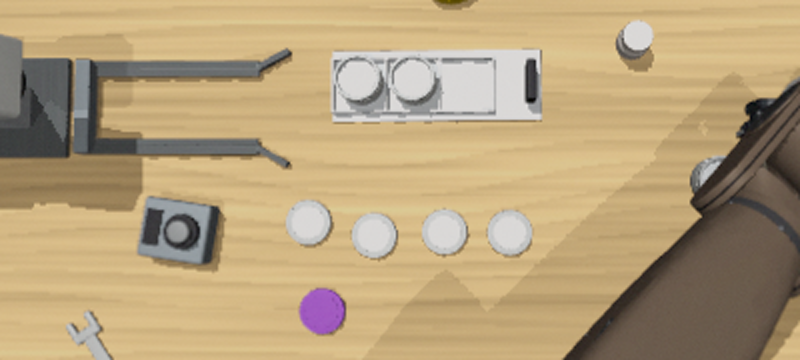

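Request:
jog_arm(commands="0 -0.001 -0.06 0 0 0;0 -0.001 -0.11 0 0 0;0 -0.001 -0.143 0 0 0;0 -0.001 -0.143 0 0 0;0 -0.001 -0.143 0 0 0", gripper=90)

```text
time: 14.58
eef_pos: [0.5134, -0.3654, 0.019]
tcp_rot: [0.707, 0.707, 0.0, 0.001]
contact_force: [0.4, -0.3, 0.3]
opening: 0.898
```

Request:
jog_arm(commands="0 0 0 0 0 0;0 0 0 0 0 0;0 0 0 0 0 0;0 0 0 0 0 0;0 0 0 0 0 0", gripper=0, grip_force=50)

```text
time: 15.2
eef_pos: [0.5139, -0.3664, 0.0204]
tcp_rot: [0.707, 0.707, 0.0, 0.003]
contact_force: [0.1, 0.9, 6.2]
opening: 0.661
```

Request:
jog_arm(commands="0 0 0.04 0 0 0;0 0 0.09 0 0 0;0.02 0.05 0.114 0 0 0;0.04 0.10 0.114 0 0 0;0.06 0.15 0.114 0 0 0;0.08 0.2 0.114 0 0 0;0.1 0.25 0.114 0 0 0;0.123 0.3 0.114 0 0 0;0.123 0.315 0.114 0 0 0;0.123 0.315 0.114 0 0 0;0.123 0.315 0.114 0 0 0")

```text
time: 16.58
eef_pos: [0.6348, -0.0512, 0.1313]
tcp_rot: [0.708, 0.707, -0.0, 0.0]
contact_force: [-0.0, -0.4, -0.6]
opening: 0.66
```

```bash
python3 - <<'E'
from h import *
d=cam("wrist")
s=get_state(); print(s["time"],s["eef_pos"],s["tcp_rot"],s["opening"])
save(d,"w6")
E
```

```text
16.625 [ 0.6348491  -0.05136614  0.13132755] [ 7.07722200e-01  7.06490796e-01 -1.95874688e-04  7.51191220e-05] 0.6574271945793138
```

View pics/w6.png

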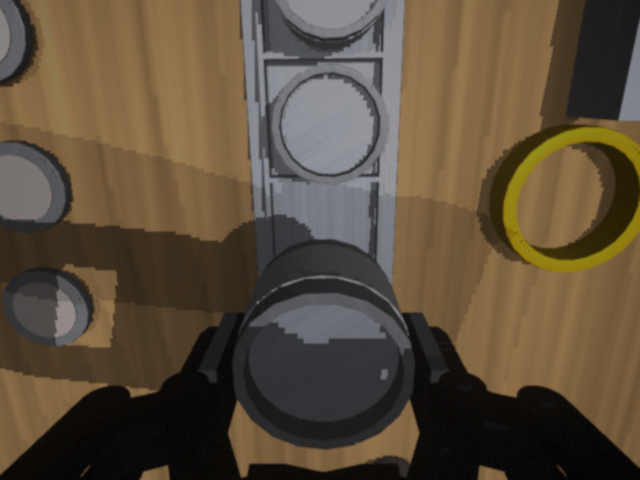

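Request:
jog_arm(commands="0 0 0 0 0 0;0 0 -0.05 0 0 0;0 0 -0.08 0 0 0;0 0 -0.095 0 0 0;0 0 -0.109 0 0 0;0 0 -0.109 0 0 0;0 0 -0.109 0 0 0")

```text
time: 17.5
eef_pos: [0.6361, -0.0506, 0.0251]
tcp_rot: [0.707, 0.707, -0.0, 0.0]
contact_force: [-3.4, -0.4, 6.3]
opening: 0.66
```

Request:
jog_arm(commands="0 0 -0.001 0 0 0;0 0 -0.001 0 0 0;0 0 -0.001 0 0 0;0 0 -0.001 0 0 0", gripper=88)

```text
time: 18.0
eef_pos: [0.6353, -0.0499, 0.0212]
tcp_rot: [0.707, 0.707, 0.0, 0.0]
contact_force: [0.2, -0.1, -0.1]
opening: 0.884
```

Request:
jog_arm(commands="0 0 0.05 0 0 0;0 0 0.1 0 0 0;-0.03 -0.01 0.12 0 0 0;-0.08 -0.03 0.135 0 0 0;-0.13 -0.05 0.135 0 0 0;-0.18 -0.055 0.135 0 0 0;-0.190 -0.055 0.135 0 0 0;-0.190 -0.055 0.135 0 0 0;-0.190 -0.055 0.135 0 0 0")

```text
time: 19.12
eef_pos: [0.4465, -0.1051, 0.1569]
tcp_rot: [0.707, 0.707, 0.0, 0.001]
contact_force: [0.5, 0.1, 0.4]
opening: 0.885
```

```bash
python3 - <<'E'
from h import *
d=cam("wrist")
for o in tops(d,"wrist","lid0",.013,.006): print("  ",*o)
s=get_state(); print(s["time"],s["eef_pos"],s["tcp_rot"],s["opening"])
save(d,"w7")
t=cam("top"); print(tray_pose(t)); 
for o in tops(t,"top","tin0",.055,.012): print("  ",*o)
save(t,"t7",(90,160,490,340),2)
E
```

```text
0.79 [321.6 220.2  83.5  77.4] [ 0.4462 -0.1043  0.0292] 5171 [ 0.4461 -0.1037  0.0143]
   0.58 [323.9  94.2  87.5  95.1] [ 0.4466 -0.0218  0.0289] 6680 [ 0.4467 -0.0211  0.0143]
19.225 [ 0.44636892 -0.10492541  0.15660188] [7.06852284e-01 7.07361126e-01 1.47218767e-04 2.52645089e-04] 0.8800341959064728
rect [[589.7000122070312, 122.5999984741211], [589.7999877929688, -146.10000610351562], [681.0999755859375, -146.10000610351562], [681.0, 122.69999694824219]] [ 91.3 268.8]
(array([0.63540839, 0.01826149]), np.float32(1.5713191), array([ 0.63678963, -0.12764605]))
   0.9 [322.4 199.2  18.9  26.6] [ 0.6355 -0.0504  0.0292] 401 [ 0.6355 -0.0506  0.048 ]
   0.75 [269.8 201.7  28.1  26.3] [0.6372 0.0854 0.0302] 425 [0.6372 0.0852 0.0483]
   0.71 [146.2, 346.2, 44.1, 59.1] None 513 [0.26040332 0.3976517  0.00730577]
   0.69 [295.1 200.9  25.9  26.5] [0.6373 0.0166 0.03  ] 422 [0.6372 0.0168 0.0485]
   0.69 [179.8 277.5  16.5  14.3] [0.4446 0.3039 0.0163] 76 [0.4439 0.3019 0.0639]
   0.17 [117.6 208.4 231.5  73.1] [0.5951 0.5373 0.0333] 39 [0.5822 0.5281 0.0539]
```

View pics/w7.png

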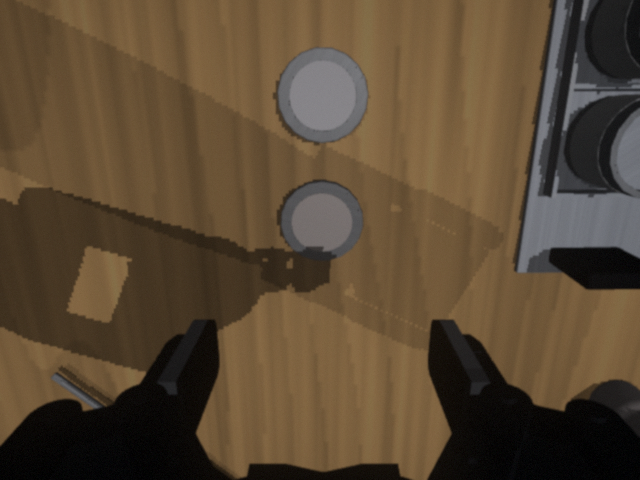

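View pics/t7.png

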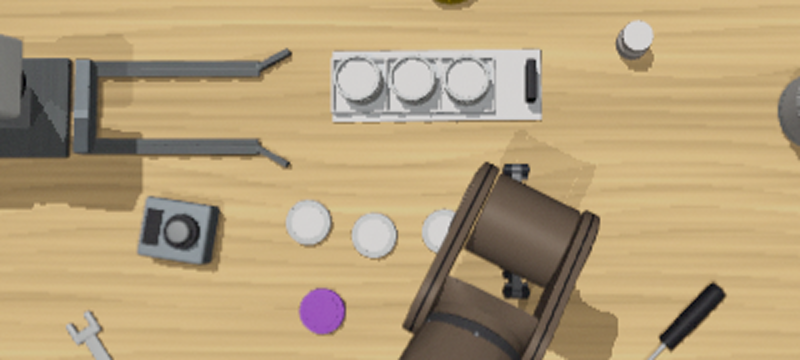

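```bash
cat >> h.py <<'E'
from scipy.optimize import least_squares
def circ_fit(d,name,q,ztop,r,near,tol=.006,cond=.08):
    """fixed-radius circle fit to the depth-cut patch's outer edge, by depth only near a guess"""
    u0=proj(d,[near[0],near[1],ztop])[0]
    v,u=np.mgrid[0:480,0:640]; uv=np.c_[u.ravel(),v.ravel()]
    sel=np.hypot(*(uv-u0).T)<90
    uv=uv[sel]; P=deproj(d,uv); m=np.zeros((480,640),np.uint8)
    ok=(abs(P[:,2]-ztop)<tol)&(np.hypot(P[:,0]-near[0],P[:,1]-near[1])<r+.012)
    m[uv[ok,1],uv[ok,0]]=1
    cs,_=cv2.findContours(m,cv2.RETR_EXTERNAL,cv2.CHAIN_APPROX_NONE)
    c=max(cs,key=cv2.contourArea)[:,0]
    Q=deproj(d,c,ztop)[:,:2]
    f=lambda p: np.hypot(Q[:,0]-p[0],Q[:,1]-p[1])-p[2]
    s=least_squares(f,[near[0],near[1],r],loss="soft_l1",f_scale=.0007)
    return s.x.round(4),len(c),np.abs(f(s.x)).mean().round(5)
E
python3 - <<'E'
from h import *
d=cam("wrist")
print(circ_fit(d,0,0,.013,.029,(.446,-.105)),circ_fit(d,0,0,.013,.029,(.4466,-.0215)))
E
```

```text
(array([ 0.446 , -0.1043,  0.0286]), 230, np.float64(0.00023)) (array([ 0.4466, -0.0218,  0.0284]), 262, np.float64(0.00018))
```

```bash
python3 - <<'E'
from h import *
d=cam("wrist"); s=get_state()
for a,b in [((150,225),(315,400)),((425,500),(315,400))]:
    v,u=np.mgrid[b[0]:b[1],a[0]:a[1]]; P=deproj(d,np.c_[u.ravel(),v.ravel()]); k=P[:,2]>.1
    print(np.percentile(P[k],[0,1,5],axis=0).round(4).tolist(),P[k].max(0))
print(s["eef_pos"])
E
```

```text
[[0.3946, -0.1158, 0.1661], [0.3954, -0.1143, 0.1678], [0.3968, -0.1107, 0.1713]] [ 0.44603448 -0.02239111  0.29992846]
[[0.446, -0.116, 0.1661], [0.4832, -0.1141, 0.1678], [0.4834, -0.1106, 0.1714]] [ 0.49768024 -0.02239111  0.29992846]
[ 0.44552953 -0.10475472  0.15618787]
```

Request:
jog_arm(commands="0 0.001 -0.06 0 0 0;0 0.001 -0.11 0 0 0;0 0.001 -0.145 0 0 0;0 0.001 -0.156 0 0 0;0 0.001 -0.156 0 0 0;0 0.001 -0.156 0 0 0")

```text
time: 20.23
eef_pos: [0.4467, -0.1046, 0.002]
tcp_rot: [0.707, 0.707, 0.001, 0.002]
contact_force: [0.3, -0.1, 0.5]
opening: 0.881
```

Request:
jog_arm(commands="0 0 0 0 0 0;0 0 0 0 0 0;0 0 0 0 0 0;0 0 0 0 0 0;0 0 0 0 0 0", gripper=0, grip_force=40)

```text
time: 20.85
eef_pos: [0.4466, -0.1045, 0.0024]
tcp_rot: [0.707, 0.707, 0.0, 0.001]
contact_force: [-1.5, 0.2, 7.4]
opening: 0.656
```

Request:
jog_arm(commands="0 0 0.01 0 0 0;0 0 0.05 0 0 0;0 0 0.1 0 0 0;0 0 0.12 0 0 0;0 0 0.12 0 0 0;0 0 0.12 0 0 0")

```text
time: 21.6
eef_pos: [0.4445, -0.1035, 0.1194]
tcp_rot: [0.707, 0.707, -0.0, -0.001]
contact_force: [-0.1, -0.4, 0.1]
opening: 0.656
```

```bash
python3 - <<'E'
from h import *
d=cam("wrist"); s=get_state(); e=s["eef_pos"]; print(e,s["opening"])
save(d,"w8")
v,u=np.mgrid[300:480,150:500]; P=deproj(d,np.c_[u.ravel(),v.ravel()]).reshape(180,350,3)
print(P[::15,175].round(4).tolist())
E
```

```text
[ 0.44415625 -0.10337084  0.11890151] 0.6521332541952116
[[0.4454, -0.0864, 0.1314], [0.4454, -0.0922, 0.1313], [0.4454, -0.0979, 0.1316], [0.4454, -0.1037, 0.1318], [0.4454, -0.1096, 0.1322], [0.4454, -0.1158, 0.1323], [0.4454, -0.1234, 0.1308], [0.4454, -0.1297, 0.1313], [0.4458, -0.251, 0.0004], [0.4458, -0.2638, 0.0017], [0.4458, -0.279, 0.0008], [0.4458, -0.2949, -0.0002]]
```

View pics/w8.png

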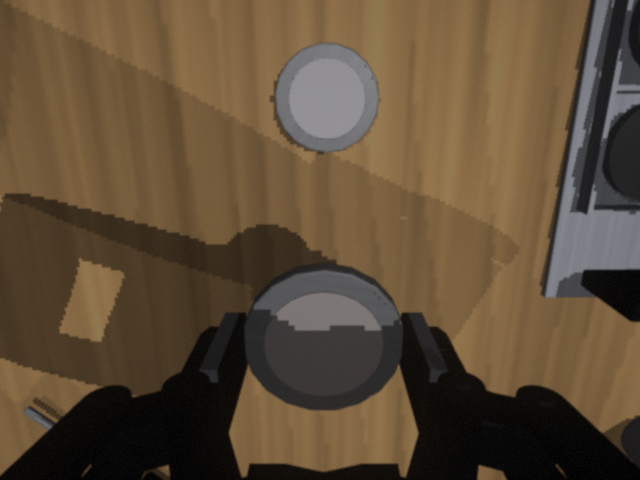

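```bash
python3 - <<'E'
from h import *
d=cam("wrist"); s=get_state(); e=np.array(s["eef_pos"])
x=circ_fit(d,0,0,e[2]+.0125,.029,(e[0],e[1]),.005); print(x,x[0][:2]-e[:2],e)
E
```

```text
(array([ 0.4445, -0.1023,  0.0289]), 561, np.float64(0.00059)) [0.00038247 0.00105489] [ 0.44411753 -0.10335489  0.1187283 ]
```

Request:
jog_arm(commands="0.05 -0.01 0.02 0 0 0;0.10 -0.02 0.02 0 0 0;0.15 -0.03 0.02 0 0 0;0.190 -0.03 0.02 0 0 0;0.190 -0.03 0.02 0 0 0;0.190 -0.03 0.02 0 0 0;0.190 -0.03 0.02 0 0 0")

```text
time: 22.58
eef_pos: [0.6339, -0.1336, 0.1396]
tcp_rot: [0.707, 0.707, -0.0, -0.001]
contact_force: [-0.2, 0.8, -0.9]
opening: 0.651
```

```bash
python3 - <<'E'
from h import *
d=cam("wrist"); s=get_state(); e=np.array(s["eef_pos"])
x=circ_fit(d,0,0,e[2]+.0125,.029,(e[0],e[1]),.005); print(x,x[0][:2]-e[:2],e,s["opening"])
print(circ_fit(d,0,0,.055,.029,(.6355,-.0505)),circ_fit(d,0,0,.055,.029,(.637,.0168)))
save(d,"w9")
E
```

```text
(array([ 0.6343, -0.1323,  0.0287]), 564, np.float64(0.00062)) [0.0001476  0.00143107] [ 0.6341524  -0.13373107  0.14004161] 0.655853380702939
(array([ 0.6373, -0.0499,  0.0286]), 331, np.float64(0.00013)) (array([0.6381, 0.0375, 0.0474]), 127, np.float64(0.00135))
```

View pics/w9.png

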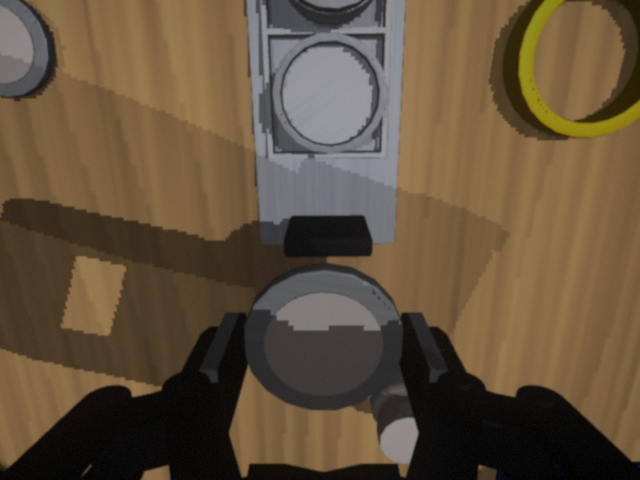

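Request:
jog_arm(commands="0.003 0.03 0 0 0 0;0.003 0.0825 0 0 0 0;0.003 0.0825 -0.02 0 0 0;0.003 0.0825 -0.05 0 0 0;0.003 0.0825 -0.07 0 0 0;0.003 0.0825 -0.078 0 0 0;0.003 0.0825 -0.078 0 0 0;0.003 0.0825 -0.078 0 0 0")

```text
time: 23.62
eef_pos: [0.6391, -0.0518, 0.0635]
tcp_rot: [0.707, 0.707, 0.001, 0.001]
contact_force: [-0.3, 0.0, 0.0]
opening: 0.654
```

```bash
python3 - <<'E'
from h import *
d=cam("wrist"); s=get_state(); e=np.array(s["eef_pos"])
x=circ_fit(d,0,0,e[2]+.0125,.029,(e[0],e[1]),.005); print(x,x[0][:2]-e[:2],e,s["opening"],s["contact_force"])
save(d,"w10")
E
```

```text
(array([ 0.6395, -0.0507,  0.0288]), 555, np.float64(0.00061)) [0.00033309 0.00104642] [ 0.63916691 -0.05174642  0.06364431] 0.6540599557142149 [0.20588128 0.14210606 0.32314159]
```

View pics/w10.png

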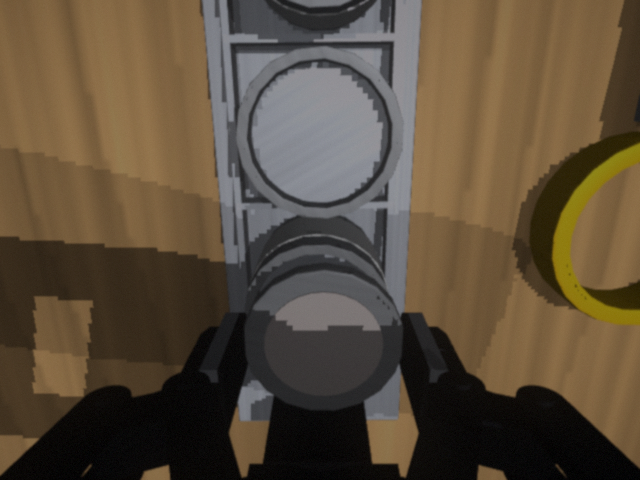

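Request:
jog_arm(commands="-0.002 0.001 0 0 0 0;-0.002 0.001 0 0 0 0;-0.002 0.001 -0.004 0 0 0;-0.002 0.001 -0.008 0 0 0;-0.002 0.001 -0.011 0 0 0;-0.002 0.001 -0.012 0 0 0;-0.002 0.001 -0.012 0 0 0")

```text
time: 24.55
eef_pos: [0.6363, -0.0504, 0.0525]
tcp_rot: [0.707, 0.707, -0.0, -0.001]
contact_force: [-4.2, 1.0, 9.6]
opening: 0.646
```

```bash
python3 - <<'E'
from h import *
d=cam("wrist"); s=get_state(); e=np.array(s["eef_pos"])
x=circ_fit(d,0,0,e[2]+.0125,.029,(e[0],e[1]),.005); print(x,x[0][:2]-e[:2],e,s["opening"],s["contact_force"])
P=deproj(d,[[325,y] for y in range(280,400,15)]);print(P.round(4).tolist())
save(d,"w11")
E
```

```text
(array([ 0.6366, -0.0493,  0.0288]), 558, np.float64(0.0006)) [0.00033021 0.0010706 ] [ 0.63626979 -0.0503706   0.05250233] 0.6511268718068541 [-5.1731851   0.5369025  10.79926495]
[[0.6372, -0.0259, 0.0645], [0.6372, -0.031, 0.0654], [0.6372, -0.037, 0.0645], [0.6372, -0.0427, 0.0648], [0.6372, -0.0482, 0.0655], [0.6372, -0.0548, 0.0646], [0.6372, -0.0606, 0.0653], [0.6372, -0.0669, 0.0653]]
```

View pics/w11.png

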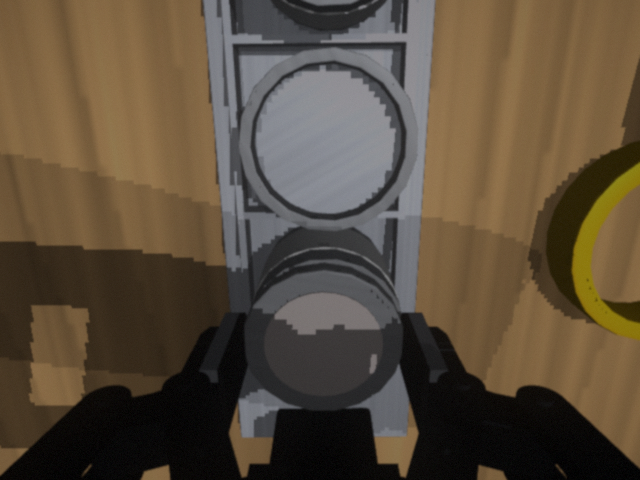

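Request:
jog_arm(commands="0 0 0 0 0 0;0 0 0 0 0 0;0 0 0 0 0 0;0 0 0 0 0 0", gripper=88)

```text
time: 25.1
eef_pos: [0.6361, -0.0504, 0.0499]
tcp_rot: [0.707, 0.707, -0.0, -0.0]
contact_force: [0.4, 0.8, -0.1]
opening: 0.879
```

Request:
jog_arm(commands="0 0 0.04 0 0 0;0 0 0.09 0 0 0;-0.05 0.01 0.1 0 0 0;-0.10 0.02 0.1 0 0 0;-0.15 0.028 0.1 0 0 0;-0.19 0.028 0.1 0 0 0;-0.19 0.028 0.1 0 0 0;-0.19 0.028 0.1 0 0 0")

```text
time: 26.1
eef_pos: [0.4471, -0.0226, 0.151]
tcp_rot: [0.707, 0.707, 0.001, 0.001]
contact_force: [0.2, 0.1, -0.7]
opening: 0.881
```

```bash
python3 - <<'E'
from h import *
d=cam("wrist"); s=get_state(); e=np.array(s["eef_pos"])
print(e,circ_fit(d,0,0,.013,.029,(.4466,-.0215)))
save(d,"w12")
t=cam("top");print(tray_pose(t,verbose=False))
for p,z in [((.6373,-.05),.063),((.637,.0168),.055),((.637,.0854),.055)]: print(circ_fit(t,0,0,z,.029,p,.012))
save(t,"t12",(230,160,390,300),5)
E
```

```text
[ 0.44747283 -0.02270746  0.15100867] (array([ 0.4466, -0.0212,  0.0286]), 234, np.float64(0.00025))
(array([0.63536558, 0.01824999]), np.float32(1.5715293), array([ 0.63853333, -0.11990233]))
(array([ 0.6363, -0.051 ,  0.028 ]), 65, np.float64(0.00063))
(array([0.6371, 0.0168, 0.0286]), 65, np.float64(0.00063))
(array([0.6375, 0.0852, 0.0284]), 66, np.float64(0.00071))
```

View pics/w12.png

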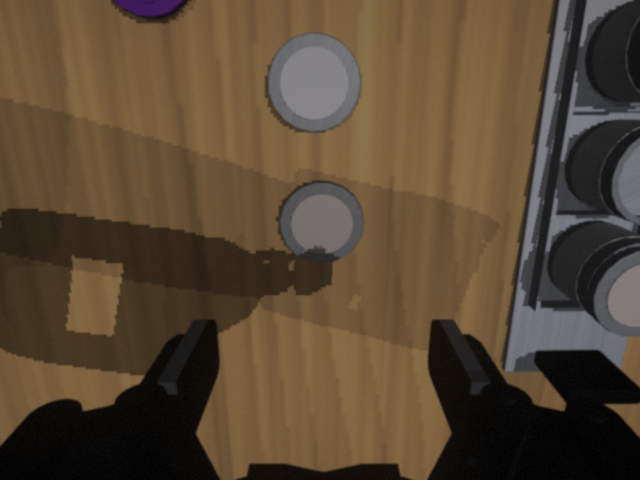

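View pics/t12.png

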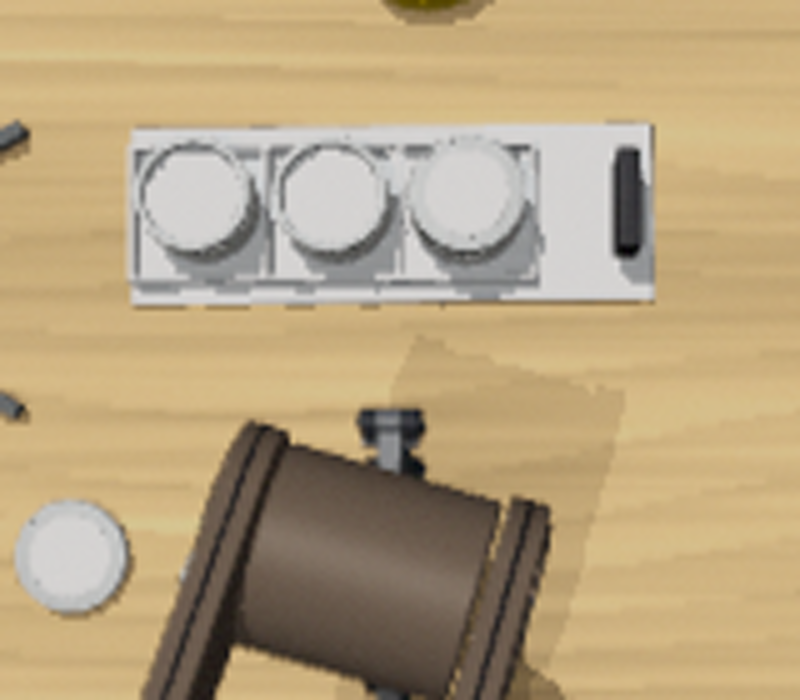

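Request:
jog_arm(commands="-0.001 0.001 -0.06 0 0 0;-0.001 0.001 -0.11 0 0 0;-0.001 0.001 -0.14 0 0 0;-0.001 0.001 -0.15 0 0 0;-0.001 0.001 -0.15 0 0 0;-0.001 0.001 -0.15 0 0 0")

```text
time: 27.0
eef_pos: [0.4469, -0.0218, 0.0018]
tcp_rot: [0.707, 0.707, 0.001, 0.001]
contact_force: [0.1, 1.0, 1.0]
opening: 0.883
```

Request:
jog_arm(commands="0 0 0 0 0 0;0 0 0 0 0 0;0 0 0 0 0 0;0 0 0 0 0 0;0 0 0 0 0 0", gripper=0, grip_force=40)

```text
time: 27.62
eef_pos: [0.4466, -0.0217, 0.0022]
tcp_rot: [0.707, 0.707, 0.001, 0.001]
contact_force: [-1.4, -0.2, 6.3]
opening: 0.654
```

Request:
jog_arm(commands="0 0 0.01 0 0 0;0 0 0.05 0 0 0;0 0 0.1 0 0 0;0.01 -0.005 0.14 0 0 0;0.06 -0.015 0.14 0 0 0;0.11 -0.025 0.14 0 0 0;0.16 -0.035 0.14 0 0 0;0.191 -0.044 0.14 0 0 0;0.191 -0.044 0.14 0 0 0;0.191 -0.044 0.14 0 0 0")

```text
time: 28.88
eef_pos: [0.6354, -0.0651, 0.1404]
tcp_rot: [0.707, 0.707, -0.0, -0.0]
contact_force: [-0.3, -0.2, -0.4]
opening: 0.654
```

```bash
python3 - <<'E'
from h import *
d=cam("wrist"); s=get_state(); e=np.array(s["eef_pos"])
x=circ_fit(d,0,0,e[2]+.0125,.029,(e[0],e[1]),.005); print(x,x[0][:2]-e[:2],e,s["opening"])
print(circ_fit(d,0,0,.055,.029,(.638,.017)))
save(d,"w13")
E
```

```text
(array([ 0.6357, -0.0637,  0.0288]), 551, np.float64(0.00059)) [0.00051902 0.00125966] [ 0.63518098 -0.06495966  0.14039667] 0.6511484316906536
(array([0.6383, 0.0178, 0.0286]), 331, np.float64(0.00014))
```

View pics/w13.png

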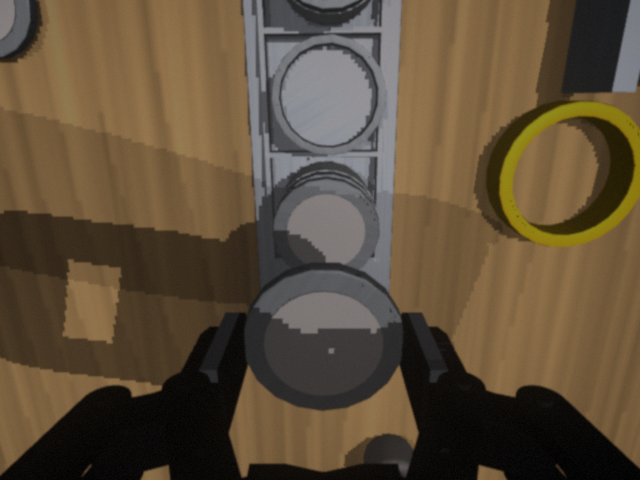

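Request:
jog_arm(commands="0.002 0.03 0 0 0 0;0.002 0.0815 0 0 0 0;0.002 0.0815 -0.02 0 0 0;0.002 0.0815 -0.05 0 0 0;0.002 0.0815 -0.07 0 0 0;0.002 0.0815 -0.078 0 0 0;0.002 0.0815 -0.078 0 0 0;0.002 0.0815 -0.078 0 0 0;0.002 0.0815 -0.078 0 0 0")

```text
time: 30.05
eef_pos: [0.6391, 0.0159, 0.0635]
tcp_rot: [0.707, 0.707, 0.001, 0.001]
contact_force: [-0.3, 0.0, -0.3]
opening: 0.658
```

```bash
python3 - <<'E'
from h import *
d=cam("wrist"); s=get_state(); e=np.array(s["eef_pos"])
x=circ_fit(d,0,0,e[2]+.0125,.029,(e[0],e[1]),.005); print(x,x[0][:2]-e[:2],e,s["opening"],s["contact_force"])
E
```

```text
(array([0.6394, 0.0172, 0.0289]), 546, np.float64(0.00058)) [0.00046559 0.00122523] [0.63893441 0.01597477 0.06339245] 0.6528377845950021 [-0.90697133  0.6039686  -0.30849698]
```

Request:
jog_arm(commands="-0.001 0.0005 0 0 0 0;-0.001 0.0005 0 0 0 0;-0.001 0.0005 -0.004 0 0 0;-0.001 0.0005 -0.008 0 0 0;-0.001 0.0005 -0.011 0 0 0;-0.001 0.0005 -0.012 0 0 0;-0.001 0.0005 -0.012 0 0 0")

```text
time: 30.98
eef_pos: [0.6371, 0.0166, 0.0522]
tcp_rot: [0.707, 0.707, -0.001, -0.001]
contact_force: [-5.2, 0.8, 9.9]
opening: 0.657
```

```bash
python3 - <<'E'
from h import *
d=cam("wrist"); s=get_state(); e=np.array(s["eef_pos"])
P=deproj(d,[[325,y] for y in range(280,400,15)]);print(P[:,2].round(4).tolist(),s["contact_force"],e)
save(d,"w14")
E
```

```text
[0.0644, 0.0655, 0.0648, 0.0648, 0.064, 0.0645, 0.0643, 0.065] [-4.62765996  0.40734286  9.59942776] [0.6371303  0.01666672 0.05222602]
```

View pics/w14.png

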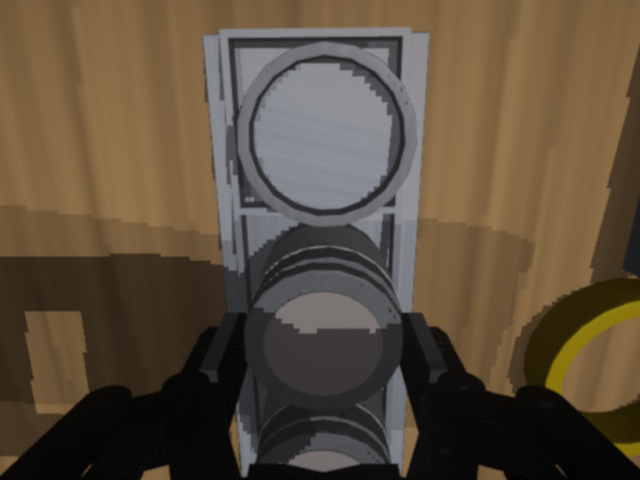

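Request:
jog_arm(commands="0 0 0 0 0 0;0 0 0 0 0 0;0 0 0 0 0 0;0 0 0 0 0 0", gripper=88)

```text
time: 31.52
eef_pos: [0.6371, 0.0166, 0.05]
tcp_rot: [0.707, 0.707, -0.0, -0.0]
contact_force: [-0.1, -0.2, 0.8]
opening: 0.876
```

Request:
jog_arm(commands="0 0 0.04 0 0 0;0 0 0.09 0 0 0;-0.05 0.01 0.1 0 0 0;-0.10 0.03 0.1 0 0 0;-0.15 0.05 0.1 0 0 0;-0.197 0.05 0.1 0 0 0;-0.197 0.05 0.1 0 0 0;-0.197 0.05 0.1 0 0 0")

```text
time: 32.52
eef_pos: [0.4412, 0.0665, 0.151]
tcp_rot: [0.707, 0.707, 0.001, 0.001]
contact_force: [1.0, 0.2, 0.9]
opening: 0.88
```

```bash
python3 - <<'E'
from h import *
d=cam("wrist"); s=get_state(); e=np.array(s["eef_pos"])
print(e,circ_fit(d,0,0,.013,.029,(.4403,.0668)))
save(d,"w15")
t=cam("top");print(tray_pose(t,verbose=False))
for p,z in [((.6373,-.05),.063),((.637,.0168),.063),((.637,.0854),.055)]: print(circ_fit(t,0,0,z,.029,p,.012))
E
```

```text
[0.44167381 0.06638073 0.15116331] (array([0.442 , 0.0685, 0.0286]), 234, np.float64(0.00024))
(array([0.63463944, 0.01833033]), np.float32(1.588305), array([ 0.63953965, -0.10407288]))
(array([ 0.6363, -0.051 ,  0.028 ]), 65, np.float64(0.00063))
(array([0.6372, 0.0161, 0.0281]), 65, np.float64(0.0006))
(array([0.6375, 0.0852, 0.0285]), 66, np.float64(0.00073))
```

View pics/w15.png

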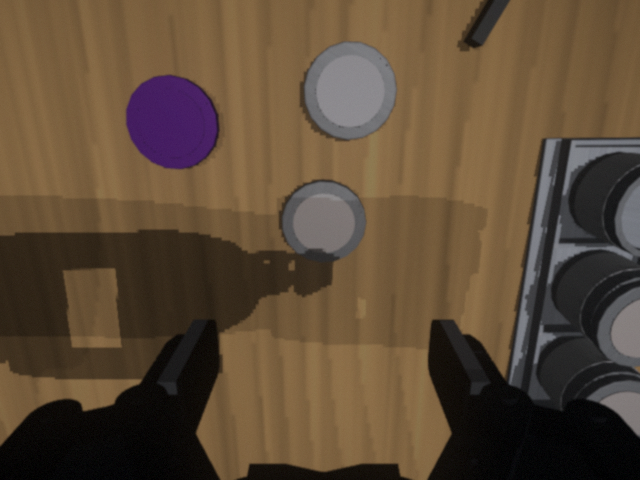

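Request:
jog_arm(commands="0.001 0.002 -0.06 0 0 0;0.001 0.002 -0.11 0 0 0;0.001 0.002 -0.14 0 0 0;0.001 0.002 -0.15 0 0 0;0.001 0.002 -0.15 0 0 0;0.001 0.002 -0.15 0 0 0")

```text
time: 33.42
eef_pos: [0.443, 0.0685, 0.0018]
tcp_rot: [0.707, 0.707, 0.001, 0.001]
contact_force: [-0.9, -0.8, 1.2]
opening: 0.878
```

Request:
jog_arm(commands="0 0 0 0 0 0;0 0 0 0 0 0;0 0 0 0 0 0;0 0 0 0 0 0;0 0 0 0 0 0", gripper=0, grip_force=40)

```text
time: 34.05
eef_pos: [0.4427, 0.0686, 0.0023]
tcp_rot: [0.707, 0.707, 0.001, 0.001]
contact_force: [-2.2, -0.6, 6.4]
opening: 0.656
```

Request:
jog_arm(commands="0 0 0.01 0 0 0;0 0 0.05 0 0 0;0 0 0.1 0 0 0;0.01 -0.005 0.14 0 0 0;0.06 -0.02 0.14 0 0 0;0.11 -0.035 0.14 0 0 0;0.16 -0.05 0.14 0 0 0;0.196 -0.065 0.14 0 0 0;0.196 -0.065 0.14 0 0 0;0.196 -0.065 0.14 0 0 0")

```text
time: 35.3
eef_pos: [0.6364, 0.0039, 0.1403]
tcp_rot: [0.707, 0.707, -0.0, -0.0]
contact_force: [-0.3, -0.2, 0.3]
opening: 0.653
```

```bash
python3 - <<'E'
from h import *
d=cam("wrist"); s=get_state(); e=np.array(s["eef_pos"])
x=circ_fit(d,0,0,e[2]+.0125,.029,(e[0],e[1]),.005); print(x,x[0][:2]-e[:2],e,s["opening"])
print(circ_fit(d,0,0,.055,.029,(.638,.086)))
save(d,"w16")
E
```

```text
(array([0.6368, 0.0049, 0.0289]), 554, np.float64(0.00061)) [0.00067417 0.00073847] [0.63612583 0.00416153 0.14033471] 0.6524050646622099
(array([0.6386, 0.0864, 0.0286]), 332, np.float64(0.00014))
```

View pics/w16.png

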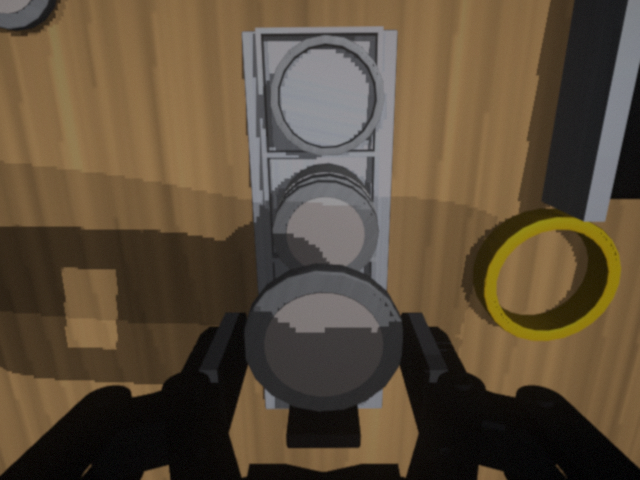

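Request:
jog_arm(commands="0 0.03 0 0 0 0;0 0.0815 0 0 0 0;0 0.0815 -0.02 0 0 0;0 0.0815 -0.05 0 0 0;0 0.0815 -0.07 0 0 0;0 0.0815 -0.078 0 0 0;0 0.0815 -0.078 0 0 0;0 0.0815 -0.078 0 0 0;0 0.0815 -0.078 0 0 0")

```text
time: 36.48
eef_pos: [0.6381, 0.085, 0.0636]
tcp_rot: [0.707, 0.707, 0.001, 0.001]
contact_force: [0.6, 0.2, 0.0]
opening: 0.654
```

```bash
python3 - <<'E'
from h import *
d=cam("wrist"); s=get_state(); e=np.array(s["eef_pos"])
x=circ_fit(d,0,0,e[2]+.0125,.029,(e[0],e[1]),.005); print(x,x[0][:2]-e[:2],e,s["opening"],s["contact_force"])
E
```

```text
(array([0.6384, 0.0859, 0.0289]), 549, np.float64(0.00058)) [0.00046916 0.00084515] [0.63793084 0.08505485 0.06338474] 0.6556722168837027 [ 0.14408301  0.42692141 -0.52061766]
```

Request:
jog_arm(commands="0 0.0005 -0.004 0 0 0;0 0.0005 -0.008 0 0 0;0 0.0005 -0.011 0 0 0;0 0.0005 -0.012 0 0 0;0 0.0005 -0.012 0 0 0")

```text
time: 37.15
eef_pos: [0.6373, 0.0856, 0.0524]
tcp_rot: [0.707, 0.707, -0.001, -0.0]
contact_force: [-4.8, 0.2, 10.1]
opening: 0.652
```

Request:
jog_arm(commands="0 0 0 0 0 0;0 0 0 0 0 0;0 0 0 0 0 0;0 0 0 0 0 0", gripper=88)

```text
time: 37.65
eef_pos: [0.6371, 0.0856, 0.05]
tcp_rot: [0.707, 0.707, -0.0, -0.0]
contact_force: [-1.2, 0.2, 0.4]
opening: 0.88
```

Request:
jog_arm(commands="0 0 0.04 0 0 0;0 0 0.09 0 0 0;0 -0.05 0.12 0 0 0;0 -0.11 0.14 0 0 0;0 -0.16 0.14 0 0 0;0 -0.18 0.14 0 0 0;0 -0.18 0.14 0 0 0;0 -0.18 0.14 0 0 0")

```text
time: 38.65
eef_pos: [0.637, -0.0928, 0.1897]
tcp_rot: [0.707, 0.708, -0.0, -0.001]
contact_force: [-0.0, -0.6, 0.3]
opening: 0.881
```

```bash
python3 - <<'E'
from h import *
d=cam("wrist"); s=get_state(); e=np.array(s["eef_pos"])
print(e)
for y in (-.05,.0175,.0864): print(circ_fit(d,0,0,.063,.029,(.638,y)), end=" ")
for y in (-.05,.0175,.0864):
    o=[]
    for dx,dy in [(0,0),(.02,0),(-.02,0),(0,.02),(0,-.02)]:
        u=proj(d,[.638+dx,y+dy,.063]).round(); o.append(deproj(d,u)[0,2].round(4) if 0<=u[0,1]<480 else None)
    print(o)
save(d,"w17")
t=cam("top");print(tray_pose(t,verbose=False)); save(t,"t17",(90,160,490,340),2)
E
```

```text
[ 0.63709838 -0.09259386  0.18977808]
(array([ 0.637 , -0.0506,  0.0284]), 267, np.float64(0.00018)) (array([0.6378, 0.0161, 0.0282]), 293, np.float64(0.00055)) Traceback (most recent call last):
  File "<stdin>", line 4, in <module>
  File "h.py", line 61, in circ_fit
    uv=uv[sel]; P=deproj(d,uv); m=np.zeros((480,640),np.uint8)
                  ~~~~~~^^^^^^
  File "h.py", line 7, in deproj
    p=cv2.undistortPoints(uv,K,np.array(d["D"]))[:,0]
      ~~~~~~~~~~~~~~~~~~~^^^^^^^^^^^^^^^^^^^^^^^
cv2.error: OpenCV(4.12.0) /io/opencv/modules/calib3d/src/undistort.dispatch.cpp:347: error: (-215:Assertion failed) CV_IS_MAT(_src) && CV_IS_MAT(_dst) && (_src->rows == 1 || _src->cols == 1) && (_dst->rows == 1 || _dst->cols == 1) && _src->cols + _src->rows - 1 == _dst->rows + _dst->cols - 1 && (CV_MAT_TYPE(_src->type) == CV_32FC2 || CV_MAT_TYPE(_src->type) == CV_64FC2) && (CV_MAT_TYPE(_dst->type) == CV_32FC2 || CV_MAT_TYPE(_dst->type) == CV_64FC2) in function 'cvUndistortPointsInternal'
```

Request:
jog_arm(commands="0 0.05 0.03 0 0 0;0 0.07 0.05 0 0 0;0 0.07 0.05 0 0 0;0 0.07 0.05 0 0 0")

```text
time: 39.2
eef_pos: [0.6369, -0.0246, 0.2394]
tcp_rot: [0.707, 0.707, -0.001, -0.0]
contact_force: [0.0, -0.3, -0.6]
opening: 0.88
```

```bash
python3 - <<'E'
from h import *
d=cam("wrist"); s=get_state(); e=np.array(s["eef_pos"])
print(e)
for y in (-.05,.0165,.086): 
    print(circ_fit(d,0,0,.063,.029,(.638,y)))
    o=[]
    for dx,dy in [(0,0),(.02,0),(-.02,0),(0,.02),(0,-.02)]:
        u=proj(d,[.638+dx,y+dy,.063]).round().astype(int); o.append(deproj(d,u)[0,2].round(4))
    print(o)
save(d,"w17")
t=cam("top");print(tray_pose(t,verbose=False)); save(t,"t17",(90,160,490,340),2)
E
```

```text
[ 0.63663406 -0.02492736  0.23884312]
(array([ 0.637 , -0.05  ,  0.0287]), 207, np.float64(0.0003))
[np.float64(0.0646), np.float64(0.0643), np.float64(0.0637), np.float64(0.0633), np.float64(0.0639)]
(array([0.6378, 0.0168, 0.0284]), 222, np.float64(0.0002))
[np.float64(0.065), np.float64(0.0647), np.float64(0.0637), np.float64(0.0648), np.float64(0.0633)]
(array([0.6381, 0.0851, 0.0284]), 246, np.float64(0.00018))
[np.float64(0.0648), np.float64(0.0647), np.float64(0.0647), np.float64(0.0655), np.float64(0.0655)]
(array([ 0.60538916, -0.10224486]), np.float32(3.1412191), array([ 0.63602701, -0.13070353]))
```

View pics/w17.png

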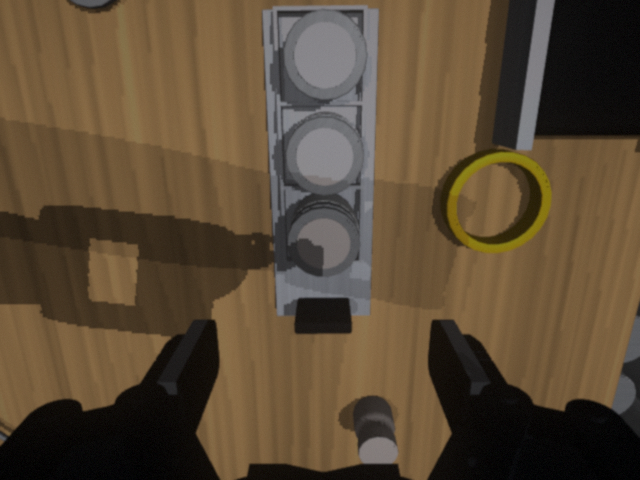

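View pics/t17.png

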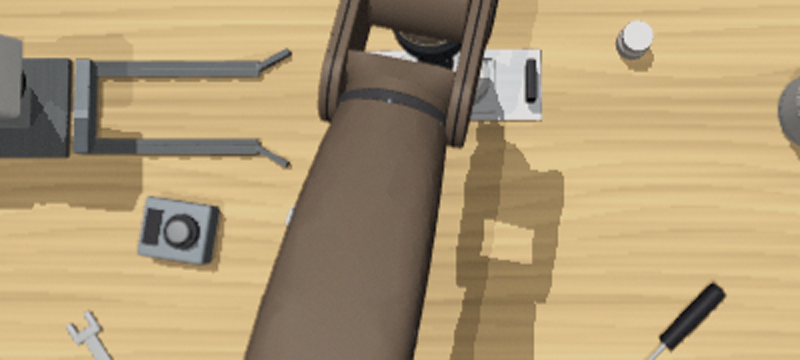

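Request:
jog_arm(commands="-0.001 -0.03 0 0 0 -0.17;-0.001 -0.06 0 0 0 -0.35;-0.001 -0.09 0 0 0 -0.53;-0.001 -0.1065 0 0 0 -0.71;-0.001 -0.1065 -0.02 0 0 -0.89;-0.001 -0.1065 -0.05 0 0 -1.07;-0.001 -0.1065 -0.08 0 0 -1.25;-0.001 -0.1065 -0.12 0 0 -1.43;-0.001 -0.1065 -0.12 0 0 -1.571;-0.001 -0.1065 -0.12 0 0 -1.571;-0.001 -0.1065 -0.12 0 0 -1.571", gripper=40)

```text
time: 40.72
eef_pos: [0.6365, -0.1315, 0.1207]
tcp_rot: [1.0, 0.001, 0.0, 0.0]
contact_force: [0.1, 0.0, 0.7]
opening: 0.4
```

```bash
python3 - <<'E'
from h import *
d=cam("wrist"); s=get_state(); e=np.array(s["eef_pos"])
print(e,s["tcp_rot"],s["qpos"])
v,u=np.mgrid[0:480,0:640]; uv=np.c_[u.ravel(),v.ravel()];P=deproj(d,uv)
k=(P[:,2]>.05)&(P[:,2]<.06)&(abs(P[:,0]-.636)<.035)&(abs(P[:,1]+.131)<.02)
print(k.sum(),P[k].min(0),P[k].max(0),P[k].mean(0))
save(d,"w18")
E
```

```text
[ 0.63662059 -0.13141971  0.12098617] [9.99999699e-01 4.51307664e-04 5.87745270e-04 2.29870406e-04] [-3.59417860e-01  3.37421041e-01  1.72423247e+00 -1.85401497e-05
  1.07867705e+00  1.21048460e+00]
2063 [ 0.61203022 -0.13732039  0.05006364] [ 0.66209018 -0.12517091  0.0577885 ] [ 0.6388618  -0.13136372  0.05574067]
```

View pics/w18.png

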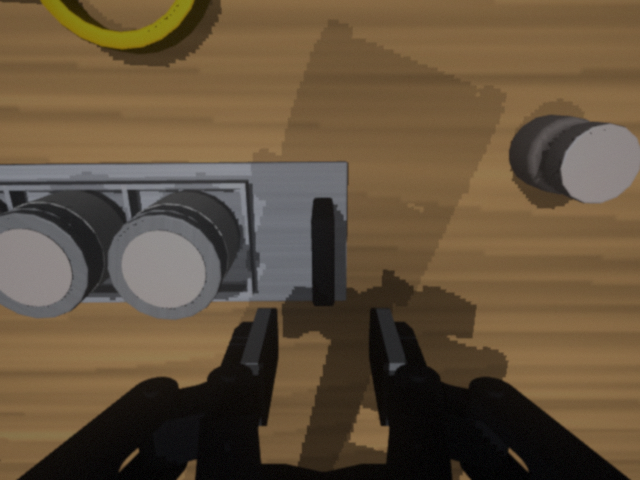

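Request:
jog_arm(commands="0 0 -0.05 0 0 0;0 0 -0.085 0 0 0;0 0 -0.096 0 0 0;0 0 -0.096 0 0 0;0 0 -0.096 0 0 0")

```text
time: 41.4
eef_pos: [0.6379, -0.1315, 0.0267]
tcp_rot: [1.0, 0.0, 0.002, 0.001]
contact_force: [-0.2, 0.1, 0.3]
opening: 0.398
```

Request:
jog_arm(commands="0 0 0 0 0 0;0 0 0 0 0 0;0 0 0 0 0 0;0 0 0 0 0 0;0 0 0 0 0 0;0 0 0 0 0 0", gripper=0, grip_force=60)

```text
time: 42.15
eef_pos: [0.6374, -0.1314, 0.0263]
tcp_rot: [1.0, 0.001, 0.001, 0.001]
contact_force: [-0.9, 0.1, 5.2]
opening: 0.127
```

```bash
python3 - <<'E'
from h import *
t=cam("top");save(t,"t19",(90,160,490,340),2)
print(tray_pose(t))
E
```

```text
rect [[587.0999755859375, -34.79999923706055], [681.0, -34.900001525878906], [681.2000122070312, 125.4000015258789], [587.2000122070312, 125.5]] [160.3  93.9]
(array([0.63415357, 0.07529972]), np.float32(1.5699437), array([0.64137522, 0.04487001]))
```

View pics/t19.png

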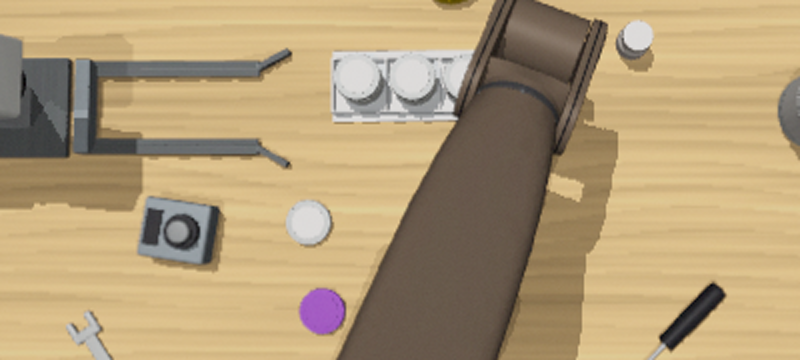

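Request:
jog_arm(commands="-0.004 0.002 0 0 0 0;-0.009 0.005 0 0 0 0;-0.014 0.008 0 0 0 0;-0.019 0.011 0 0 0 0;-0.024 0.015 0 0 0 0;-0.028 0.019 0 0 0 0;-0.0297 0.024 0 0 0 0;-0.0297 0.028 0 0 0 0;-0.0297 0.03 0 0 0 0;-0.0297 0.03 0 0 0 0")

```text
time: 43.5
eef_pos: [0.6084, -0.1036, 0.0263]
tcp_rot: [1.0, -0.001, 0.003, 0.002]
contact_force: [0.9, -6.9, 3.8]
opening: 0.13
```

```bash
cat >> h.py <<'E'
def tray_edges(t):
    """flange outer edges at several y, from depth 2..9mm above table around tray (top cam)"""
    v,u=np.mgrid[170:240,130:380]; uv=np.c_[u.ravel(),v.ravel()]
    f=t["frame"][uv[:,1],uv[:,0]].astype(int)
    Q=deproj(t,uv,.005)[:,:2]
    white=(f.min(1)>140)&(f.max(1)-f.min(1)<25)
    out=[]
    for y in np.arange(-.16,.35,.02):
        k=white&(abs(Q[:,1]-y)<.006)&(abs(Q[:,0]-.62)<.08)
        if k.sum()>20: out.append((round(y,2),Q[k,0].min().round(4),Q[k,0].max().round(4)))
    k=white&(abs(Q[:,0]-.61)<.03)
    return out,Q[k,1].max()
E
python3 - <<'E'
from h import *
t=cam("top");save(t,"t20",(90,160,490,340),2)
o,m=tray_edges(t); print(m)
for r in o: print(r, (r[1]+r[2])/2)
print(get_state()["eef_pos"],get_state()["contact_force"])
E
```

```text
0.4526888872502715
(np.float64(-0.02), np.float64(0.621), np.float64(0.6523)) 0.6366499999999999
(np.float64(-0.0), np.float64(0.5639), np.float64(0.6523)) 0.6081
(np.float64(0.02), np.float64(0.5638), np.float64(0.6523)) 0.60805
(np.float64(0.04), np.float64(0.5638), np.float64(0.6523)) 0.60805
(np.float64(0.06), np.float64(0.5638), np.float64(0.6523)) 0.60805
(np.float64(0.08), np.float64(0.5638), np.float64(0.6523)) 0.60805
(np.float64(0.1), np.float64(0.5638), np.float64(0.6523)) 0.60805
(np.float64(0.12), np.float64(0.5637), np.float64(0.6523)) 0.608
(np.float64(0.14), np.float64(0.5637), np.float64(0.6524)) 0.60805
[ 0.60840741 -0.10355641  0.02630024] [ 0.34700386 -6.88745693  4.6538678 ]
```

View pics/t20.png

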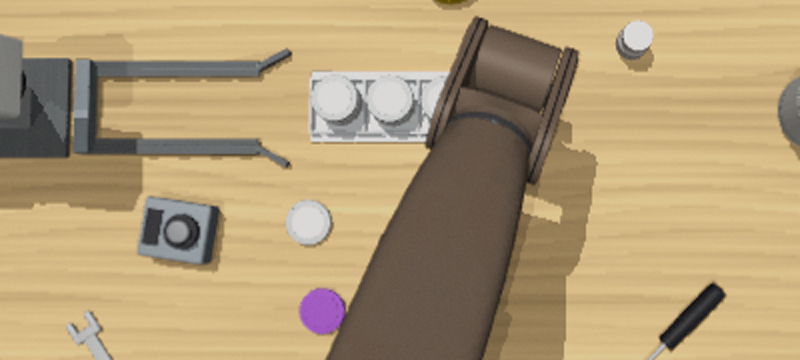

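Request:
jog_arm(commands="0 0.003 0 0 0 0;0 0.009 0 0 0 0;0 0.017 0 0 0 0;0 0.025 0 0 0 0;0 0.033 0 0 0 0;0 0.041 0 0 0 0;0 0.049 0 0 0 0;0 0.057 0 0 0 0;0 0.065 0 0 0 0;0 0.073 0 0 0 0;0 0.078 0 0 0 0;0 0.08 0 0 0 0;0 0.08 0 0 0 0")

```text
time: 45.18
eef_pos: [0.6083, -0.0236, 0.0263]
tcp_rot: [1.0, -0.0, 0.002, 0.002]
contact_force: [0.0, -7.9, 5.1]
opening: 0.128
```

```bash
python3 - <<'E'
from h import *
t=cam("top");save(t,"t21",(90,160,410,300),2.5)
o,m=tray_edges(t)
for r in o: print(r, (r[1]+r[2])/2)
print(get_state()["eef_pos"],get_state()["contact_force"],get_state()["wrist_torque"])
E
```

```text
(np.float64(0.1), np.float64(0.5638), np.float64(0.6523)) 0.60805
(np.float64(0.12), np.float64(0.5637), np.float64(0.6523)) 0.608
(np.float64(0.14), np.float64(0.5637), np.float64(0.6524)) 0.60805
(np.float64(0.16), np.float64(0.5637), np.float64(0.6524)) 0.60805
(np.float64(0.18), np.float64(0.5637), np.float64(0.6524)) 0.60805
(np.float64(0.2), np.float64(0.5637), np.float64(0.6524)) 0.60805
(np.float64(0.22), np.float64(0.5637), np.float64(0.6524)) 0.60805
[ 0.60824853 -0.02361761  0.02629945] [ 0.44394756 -6.99993121  5.39684175] [-1.00750355  0.05367486  0.04659705]
```

View pics/t21.png

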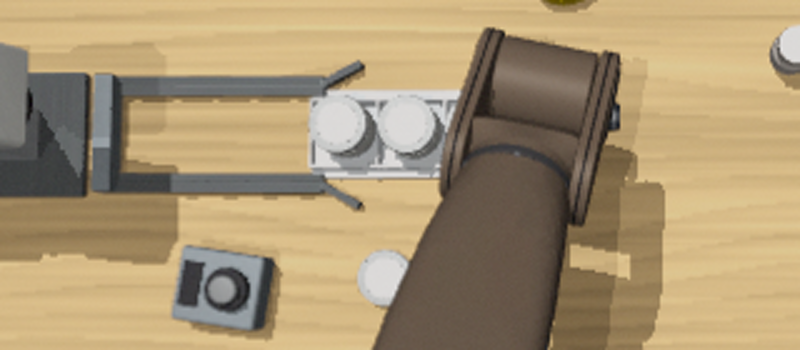

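Request:
jog_arm(commands="0 0.003 0 0 0 0;0 0.009 0 0 0 0;0 0.017 0 0 0 0;0 0.025 0 0 0 0;0 0.033 0 0 0 0;0 0.041 0 0 0 0;0 0.049 0 0 0 0;0 0.057 0 0 0 0;0 0.065 0 0 0 0;0 0.073 0 0 0 0;0 0.078 0 0 0 0;0 0.08 0 0 0 0;0 0.08 0 0 0 0")

```text
time: 46.85
eef_pos: [0.6083, 0.0564, 0.0263]
tcp_rot: [1.0, -0.0, 0.002, 0.002]
contact_force: [0.5, -7.8, 5.8]
opening: 0.128
```

Request:
jog_arm(commands="0 0.003 0 0 0 0;0 0.009 0 0 0 0;0 0.017 0 0 0 0;0 0.025 0 0 0 0;0 0.033 0 0 0 0;0 0.041 0 0 0 0;0 0.049 0 0 0 0;0 0.057 0 0 0 0;0 0.065 0 0 0 0;0 0.073 0 0 0 0;0 0.08 0 0 0 0;0 0.085 0 0 0 0;0 0.09 0 0 0 0;0 0.094 0 0 0 0;0 0.098 0 0 0 0;0 0.1 0 0 0 0;0 0.1 0 0 0 0;0 0.1 0 0 0 0")

```text
time: 49.1
eef_pos: [0.6083, 0.1563, 0.0263]
tcp_rot: [1.0, -0.0, 0.002, 0.002]
contact_force: [0.2, -10.1, 6.6]
opening: 0.128
```

```bash
python3 - <<'E'
from h import *
t=cam("top");save(t,"t22",(60,160,380,300),2.5)
print(get_state()["eef_pos"],get_state()["contact_force"],get_state()["wrist_torque"])
E
```

```text
[0.60831652 0.1562851  0.0263058 ] [-0.415436   -9.22190638  7.37320306] [-1.25407963 -0.042074    0.01928433]
```

View pics/t22.png

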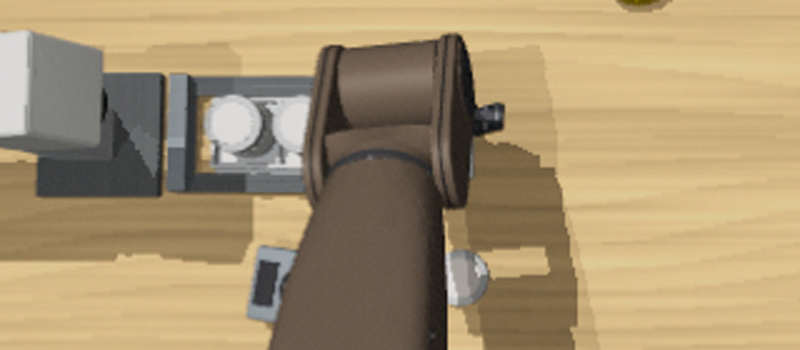

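Request:
jog_arm(commands="0 0.003 0 0 0 0;0 0.006 0 0 0 0;0 0.009 0 0 0 0;0 0.009 0 0 0 0")

```text
time: 49.65
eef_pos: [0.6083, 0.1653, 0.0263]
tcp_rot: [1.0, -0.0, 0.002, 0.002]
contact_force: [-1.5, -9.7, 7.9]
opening: 0.134
```

Request:
jog_arm(commands="0 0.002 0 0 0 0;0 0.003 0 0 0 0;0 0.004 0 0 0 0;0 0.005 0 0 0 0;0 0.005 0 0 0 0")

```text
time: 50.28
eef_pos: [0.6083, 0.17, 0.0263]
tcp_rot: [1.0, -0.0, 0.002, 0.002]
contact_force: [-0.2, -10.6, 6.8]
opening: 0.125
```

Request:
jog_arm(commands="0 0.001 0 0 0 0;0 0.002 0 0 0 0;0 0.002 0 0 0 0")

```text
time: 50.65
eef_pos: [0.6083, 0.1719, 0.0263]
tcp_rot: [1.0, -0.0, 0.002, 0.002]
contact_force: [0.2, -11.3, 7.8]
opening: 0.127
```

Request:
jog_arm(commands="0 0.001 0 0 0 0;0 0.002 0 0 0 0;0 0.002 0 0 0 0")

```text
time: 51.02
eef_pos: [0.6084, 0.1739, 0.0263]
tcp_rot: [1.0, -0.0, 0.002, 0.002]
contact_force: [-0.2, -11.8, 8.4]
opening: 0.128
```

```bash
python3 - <<'E'
from h import *
t=cam("top");save(t,"t23",(110,180,190,240),10)
v,u=np.mgrid[185:240,110:190]; uv=np.c_[u.ravel(),v.ravel()];P=deproj(t,uv)
k=(P[:,2]>.024)&(P[:,2]<.036)&(abs(P[:,0]-.606)<.05); print("stop",k.sum(),P[k].min(0),P[k].max(0))
k=(P[:,2]>.057)&(P[:,2]<.07)&(abs(P[:,0]-.606)<.05); print("lid",k.sum(),P[k].min(0),P[k].max(0))
E
```

```text
stop 344 [0.55600167 0.36268175 0.0240589 ] [0.65580285 0.4528454  0.03594106]
lid 646 [0.58200777 0.31676521 0.05734937] [0.63868009 0.41696986 0.06952627]
```

View pics/t23.png

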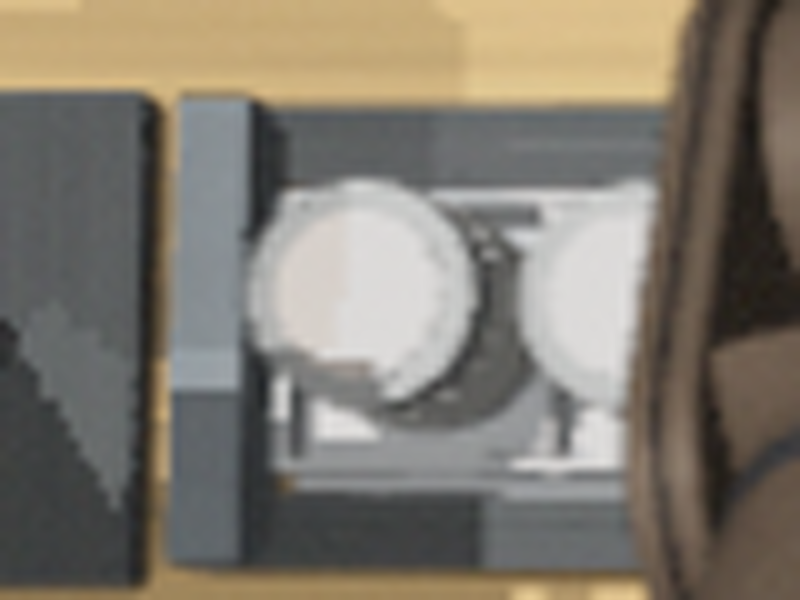

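Request:
jog_arm(commands="0 0.001 0 0 0 0;0 0.002 0 0 0 0;0 0.002 0 0 0 0")

```text
time: 51.45
eef_pos: [0.6083, 0.1759, 0.0263]
tcp_rot: [1.0, -0.0, 0.002, 0.002]
contact_force: [-0.2, -9.7, 8.4]
opening: 0.13
```

Request:
jog_arm(commands="0 0.001 0 0 0 0;0 0.002 0 0 0 0;0 0.002 0 0 0 0")

```text
time: 51.82
eef_pos: [0.6084, 0.1775, 0.0263]
tcp_rot: [1.0, 0.0, 0.001, 0.003]
contact_force: [1.1, -13.2, 7.8]
opening: 0.13
```

Request:
jog_arm(commands="0 0.001 0 0 0 0;0 0.001 0 0 0 0;0 0.001 0 0 0 0")

```text
time: 52.2
eef_pos: [0.6084, 0.1775, 0.0263]
tcp_rot: [1.0, 0.0, 0.001, 0.004]
contact_force: [-0.5, -15.6, 8.5]
opening: 0.131
```

Request:
jog_arm(commands="0 0.001 0 0 0 0;0 0.001 0 0 0 0;0 0.001 0 0 0 0")

```text
time: 52.58
eef_pos: [0.6083, 0.1775, 0.0263]
tcp_rot: [1.0, 0.0, 0.001, 0.004]
contact_force: [-0.9, -18.6, 8.7]
opening: 0.132
```

Request:
jog_arm(commands="0 -0.001 0 0 0 0;0 -0.002 0 0 0 0;0 -0.002 0 0 0 0")

```text
time: 52.95
eef_pos: [0.6083, 0.1775, 0.0263]
tcp_rot: [1.0, -0.0, 0.001, 0.003]
contact_force: [-0.8, -12.8, 7.9]
opening: 0.13
```

Request:
jog_arm(commands="0 0 0 0 0 0;0 0 0 0 0 0;0 0 0 0 0 0;0 0 0 0 0 0", gripper=35)

```text
time: 53.45
eef_pos: [0.6061, 0.1815, 0.0239]
tcp_rot: [1.0, 0.0, -0.0, -0.0]
contact_force: [-0.1, 0.7, -0.7]
opening: 0.347
```

Request:
jog_arm(commands="0 0 0.04 0 0 0;0 0 0.09 0 0 0;0 0 0.14 0 0 0;0 0 0.14 0 0 0")

```text
time: 53.95
eef_pos: [0.6099, 0.1819, 0.1707]
tcp_rot: [1.0, 0.0, 0.006, -0.001]
contact_force: [0.0, -0.3, 0.7]
opening: 0.346
```

```bash
python3 - <<'E'
from h import *
d=cam("wrist"); s=get_state(); e=np.array(s["eef_pos"]); print(e)
v,u=np.mgrid[0:480,0:640]; uv=np.c_[u.ravel(),v.ravel()];P=deproj(d,uv)
k=(P[:,2]>.05)&(P[:,2]<.06)&(abs(P[:,0]-.608)<.035)&(abs(P[:,1]-.178)<.02)
print(k.sum(),P[k].min(0),P[k].max(0),P[k].mean(0))
save(d,"w24")
sc=cam("scene"); u=proj(sc,[.6,.35,.03])[0].astype(int); save(sc,"s24",(u[0]-110,u[1]-80,u[0]+90,u[1]+60),4)
E
```

```text
[0.60800174 0.18163942 0.16732071]
1410 [0.58329231 0.17135135 0.05052942] [0.63299748 0.18305277 0.05782097] [0.6094524  0.17737899 0.05575754]
```

View pics/w24.png

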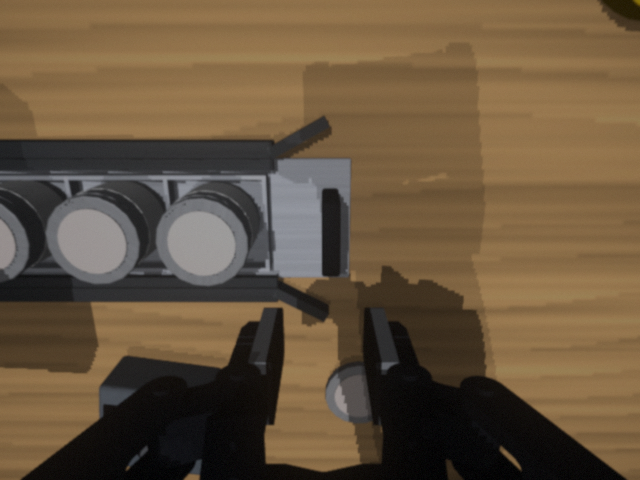

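View pics/s24.png

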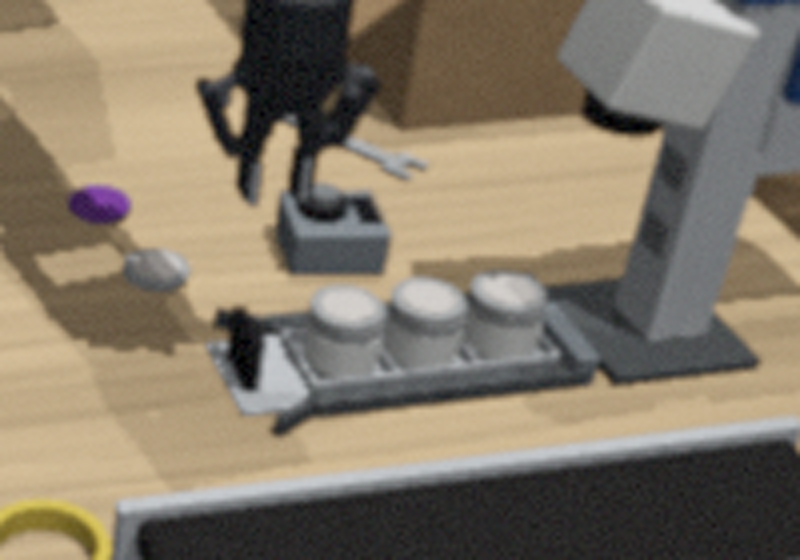

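```bash
python3 - <<'E'
from h import *
d=cam("wrist")
print(deproj(d,[[274,145],[276,290],[328,120],[328,312]],.016), deproj(d,[[351,200],[351,270]],.005))
t=cam("top")
save(t,"t24",(110,180,250,290),5)
v,u=np.mgrid[262:292,163:197]; uv=np.c_[u.ravel(),v.ravel()]; P=deproj(t,uv); s=(P[:,2]>.063)&(P[:,2]<.072)
print("btn",s.sum(),P[s].mean(0),P[s].min(0),P[s].max(0))
E
```

```text
[[0.65904052 0.21442023 0.016     ]
 [0.55264952 0.21688683 0.016     ]
 [0.67512617 0.17834226 0.016     ]
 [0.53424985 0.17792143 0.016     ]] [[0.61887501 0.16142972 0.005     ]
 [0.56424761 0.16033036 0.005     ]]<stdin>:7: RuntimeWarning: Mean of empty slice.
  ret = um.true_divide(
Traceback (most recent call last):
ValueError: zero-size array to reduction operation minimum which has no identity
```

View pics/t24.png

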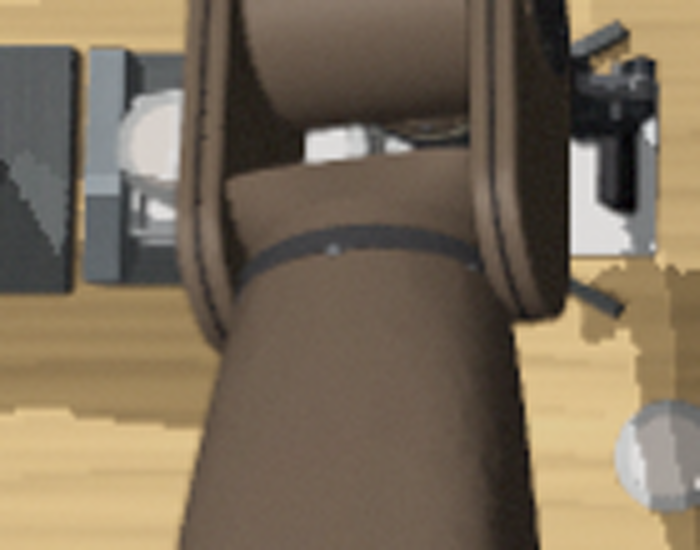

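Request:
jog_arm(commands="-0.04 0.02 0 0 0 0;-0.08 0.04 0 0 0 0;-0.12 0.07 0 0 0 0;-0.15 0.1 0 0 0 0;-0.163 0.12 -0.01 0 0 0;-0.163 0.12 -0.01 0 0 0;-0.163 0.12 -0.01 0 0 0;-0.163 0.12 -0.01 0 0 0", gripper=0)

```text
time: 55.15
eef_pos: [0.4442, 0.3004, 0.1542]
tcp_rot: [1.0, -0.001, -0.0, 0.0]
contact_force: [-0.2, 0.1, -0.2]
opening: 0.002
```

```bash
python3 - <<'E'
from h import *
d=cam("wrist"); s=get_state(); e=np.array(s["eef_pos"]); print(e,s["opening"],s["qpos"])
print(circ_fit(d,0,0,.067,.014,(.445,.302),.003))
save(d,"w25")
E
```

```text
[0.4442718  0.30046693 0.15436416] 0.0007760604368395698 [ 4.05460445e-01  5.94562942e-02  1.98375509e+00 -1.53536351e-04
  1.09829158e+00  1.97787666e+00]
(array([0.4466, 0.3028, 0.0135]), 133, np.float64(0.00018))
```

View pics/w25.png

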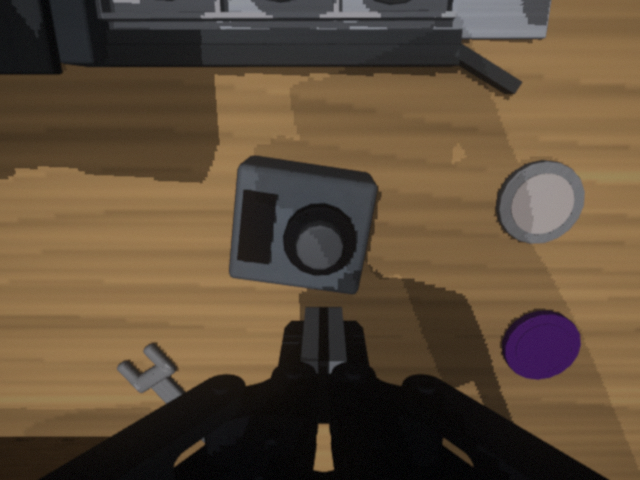

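Request:
jog_arm(commands="0.002 0.002 -0.04 0 0 0;0.002 0.002 -0.075 0 0 0;0.002 0.002 -0.083 0 0 0;0.002 0.002 -0.088 0 0 0;0.002 0.002 -0.092 0 0 0;0.002 0.002 -0.092 0 0 0")

```text
time: 55.95
eef_pos: [0.4465, 0.3033, 0.0637]
tcp_rot: [1.0, 0.0, 0.001, -0.0]
contact_force: [-0.4, -1.8, 2.9]
opening: 0.0
```

Request:
jog_arm(commands="0 0 -0.003 0 0 0;0 0 -0.005 0 0 0;0 0 -0.005 0 0 0")

```text
time: 56.32
eef_pos: [0.4467, 0.3034, 0.0608]
tcp_rot: [1.0, 0.0, 0.001, 0.0]
contact_force: [-6.2, -4.7, 17.9]
opening: 0.001
```

Request:
jog_arm(commands="0 0 -0.001 0 0 0;0 0 -0.001 0 0 0")

```text
time: 56.58
eef_pos: [0.4468, 0.3035, 0.0608]
tcp_rot: [1.0, 0.0, 0.0, 0.0]
contact_force: [-8.7, -5.5, 22.0]
opening: 0.005
```

Request:
jog_arm(commands="0 0 0.01 0 0 0;0 0 0.05 0 0 0;0 0 0.095 0 0 0;0 0 0.11 0 0 0;0 0 0.11 0 0 0")

```text
time: 57.2
eef_pos: [0.4459, 0.3035, 0.1669]
tcp_rot: [1.0, -0.0, 0.001, -0.001]
contact_force: [0.9, 0.9, -0.2]
opening: 0.004
```

```bash
python3 - <<'E'
from h import *
d=cam("wrist"); s=get_state(); e=np.array(s["eef_pos"]); print(e,s["contact_force"])
print(circ_fit(d,0,0,.067,.014,(.4466,.3028),.004))
print(deproj(d,proj(d,[.4466,.3028,.067]).round()))
save(d,"w26")
E
```

```text
[0.44499758 0.30302094 0.16525664] [ 0.56209875 -1.03424504 -0.27707164]
(array([0.4467, 0.3028, 0.0135]), 127, np.float64(0.00021))
[[0.4468885  0.30264173 0.06818472]]
```

View pics/w26.png

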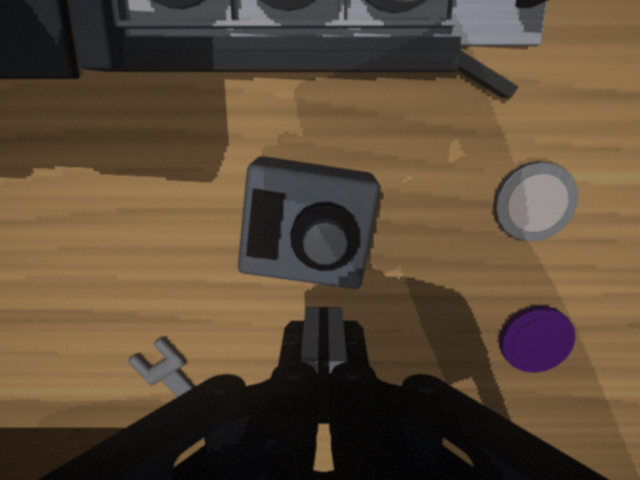

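Request:
jog_arm(commands="0.03 -0.03 0 0 0 0;0.07 -0.06 0 0 0 0;0.11 -0.09 0 0 0 0;0.15 -0.12 0 0 0 0;0.162 -0.126 0 0 0 0;0.162 -0.126 0 0 0 0;0.162 -0.126 0 0 0 0;0.162 -0.126 0 0 0 0", gripper=40)

```text
time: 58.25
eef_pos: [0.6064, 0.1782, 0.1661]
tcp_rot: [1.0, 0.001, -0.0, -0.0]
contact_force: [-0.8, -0.5, 0.1]
opening: 0.397
```

```bash
python3 - <<'E'
from h import *
d=cam("wrist"); s=get_state(); e=np.array(s["eef_pos"]); print(e,s["opening"])
v,u=np.mgrid[0:480,0:640]; uv=np.c_[u.ravel(),v.ravel()];P=deproj(d,uv)
k=(P[:,2]>.05)&(P[:,2]<.06)&(abs(P[:,0]-.608)<.035)&(abs(P[:,1]-.178)<.02)
print(k.sum(),P[k].min(0),P[k].max(0),P[k].mean(0))
save(d,"w27")
E
```

```text
[0.60661751 0.17810967 0.16629853] 0.40023584950277474
1492 [0.58302607 0.1713583  0.05001282] [0.63304296 0.18344175 0.0580169 ] [0.60950718 0.17733595 0.05573826]
```

View pics/w27.png

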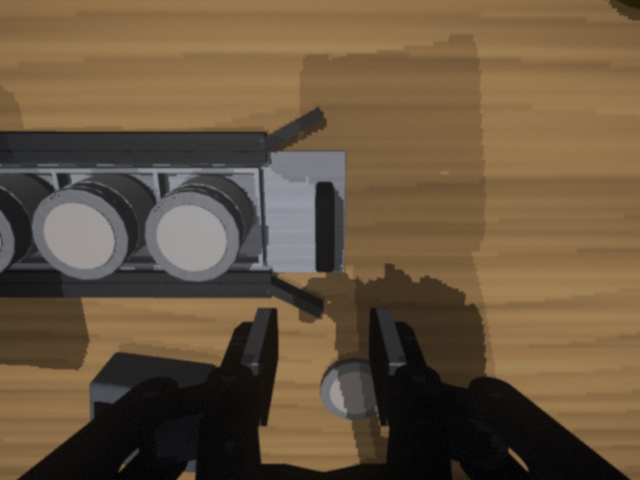

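Request:
jog_arm(commands="0 -0.0005 -0.05 0 0 0;0 -0.0005 -0.1 0 0 0;0 -0.0005 -0.13 0 0 0;0 -0.0005 -0.142 0 0 0;0 -0.0005 -0.142 0 0 0;0 -0.0005 -0.142 0 0 0")

```text
time: 59.05
eef_pos: [0.609, 0.177, 0.0264]
tcp_rot: [1.0, 0.0, 0.002, -0.0]
contact_force: [0.2, 0.0, 0.8]
opening: 0.399
```

Request:
jog_arm(commands="0 0 0 0 0 0;0 0 0 0 0 0;0 0 0 0 0 0;0 0 0 0 0 0;0 0 0 0 0 0", gripper=0, grip_force=60)

```text
time: 59.68
eef_pos: [0.6088, 0.1771, 0.0263]
tcp_rot: [1.0, 0.0, 0.001, -0.0]
contact_force: [-1.3, 1.5, 5.0]
opening: 0.127
```

Request:
jog_arm(commands="0 -0.003 0 0 0 0;0 -0.009 0 0 0 0;0 -0.017 0 0 0 0;0 -0.025 0 0 0 0;0 -0.033 0 0 0 0;0 -0.041 0 0 0 0;0 -0.049 0 0 0 0;0 -0.057 0 0 0 0;0 -0.065 0 0 0 0;0 -0.073 0 0 0 0;0 -0.078 0 0 0 0;0 -0.08 0 0 0 0;0 -0.08 0 0 0 0")

```text
time: 61.3
eef_pos: [0.6089, 0.099, 0.0263]
tcp_rot: [1.0, -0.001, 0.002, -0.002]
contact_force: [-0.5, 8.3, 5.6]
opening: 0.128
```

Request:
jog_arm(commands="0 -0.003 0 0 0 0;0 -0.009 0 0 0 0;0 -0.017 0 0 0 0;0 -0.025 0 0 0 0;0 -0.033 0 0 0 0;0 -0.041 0 0 0 0;0 -0.049 0 0 0 0;0 -0.057 0 0 0 0;0 -0.065 0 0 0 0;0 -0.073 0 0 0 0;0 -0.081 0 0 0 0;0 -0.089 0 0 0 0;0 -0.097 0 0 0 0;0 -0.1 0 0 0 0;0 -0.1 0 0 0 0")

```text
time: 63.18
eef_pos: [0.6089, -0.0012, 0.0263]
tcp_rot: [1.0, -0.001, 0.002, -0.002]
contact_force: [-0.2, 9.1, 6.8]
opening: 0.126
```

Request:
jog_arm(commands="0 -0.003 0 0 0 0;0 -0.009 0 0 0 0;0 -0.017 0 0 0 0;0 -0.025 0 0 0 0;0 -0.033 0 0 0 0;0 -0.041 0 0 0 0;0 -0.049 0 0 0 0;0 -0.057 0 0 0 0;0 -0.065 0 0 0 0;0 -0.073 0 0 0 0;0 -0.081 0 0 0 0;0 -0.089 0 0 0 0;0 -0.097 0 0 0 0;0 -0.105 0 0 0 0;0 -0.109 0 0 0 0;0 -0.11 0 0 0 0;0 -0.11 0 0 0 0")

```text
time: 65.3
eef_pos: [0.6088, -0.1105, 0.0263]
tcp_rot: [1.0, -0.001, 0.001, -0.002]
contact_force: [0.0, 11.4, 8.9]
opening: 0.131
```

Request:
jog_arm(commands="0 0 0 0 0 0;0 0 0 0 0 0;0 0 0 0 0 0;0 0 0 0 0 0", gripper=40)

```text
time: 65.8
eef_pos: [0.6073, -0.1137, 0.0241]
tcp_rot: [1.0, -0.0, -0.0, -0.0]
contact_force: [-0.2, -0.9, 0.7]
opening: 0.395
```

Request:
jog_arm(commands="0 0 0.04 0 0 0;0 0 0.09 0 0 0;0 0 0.14 0 0 0;-0.04 -0.06 0.16 0 0 0;-0.08 -0.12 0.18 0 0 0;-0.12 -0.18 0.2 0 0 0;-0.12 -0.22 0.2 0 0 0;-0.12 -0.22 0.2 0 0 0;-0.12 -0.22 0.2 0 0 0")

```text
time: 66.92
eef_pos: [0.4872, -0.3337, 0.224]
tcp_rot: [1.0, -0.001, -0.0, -0.0]
contact_force: [-0.5, 0.1, 0.3]
opening: 0.4
```

```bash
python3 - <<'E'
from h import *
t=cam("top");save(t,"t30",(90,130,490,370),2); print(tray_pose(t)); print(tray_edges(t)[0][-3:])
for p in [(.607,-.077),(.607,-.01),(.607,.058)]: print(circ_fit(t,0,0,.063,.029,p,.012))
for q,z in [("tape",.024),("jar",.06)]: print(tops(t,"top",q,z)[0])
sc=cam("scene"); save(sc,"s30",(140,190,460,350),2.5); print(get_state()["eef_pos"])
E
```

```text
rect [[561.2000122070312, -125.4000015258789], [652.2000122070312, -125.5], [652.4000244140625, 144.10000610351562], [561.4000244140625, 144.10000610351562]] [269.5  91. ]
(array([0.60680409, 0.03932775]), np.float32(1.5703526), array([ 0.60752516, -0.10621822]))
[(np.float64(0.1), np.float64(0.5638), np.float64(0.6523)), (np.float64(0.12), np.float64(0.5637), np.float64(0.6523)), (np.float64(0.14), np.float64(0.5637), np.float64(0.6524))]
(array([ 0.6077, -0.0474,  0.0151]), 40, np.float64(0.00354))
(array([ 0.6079, -0.0274,  0.0258]), 62, np.float64(0.00155))
(array([0.6088, 0.0402, 0.0254]), 59, np.float64(0.00181))
(0.58, array([314.9, 144.2,  37.5,  34.7]), array([ 0.7859, -0.0296,  0.0459]), 392, array([ 0.787 , -0.0302,  0.0241]))
(0.54, array([408.5, 180.3,  18.7,  19. ]), array([ 0.6869, -0.2624,  0.0195]), 183, array([ 0.6873, -0.2621,  0.0603]))
[ 0.48803737 -0.33177721  0.2237956 ]
```

View pics/t30.png

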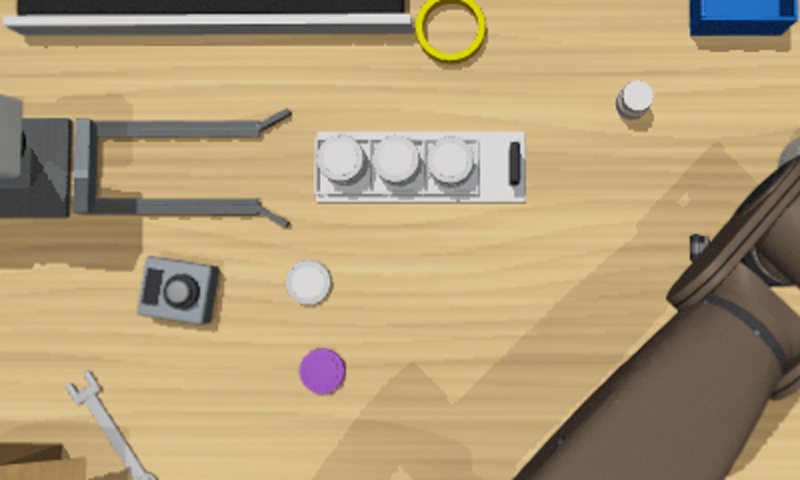

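View pics/s30.png

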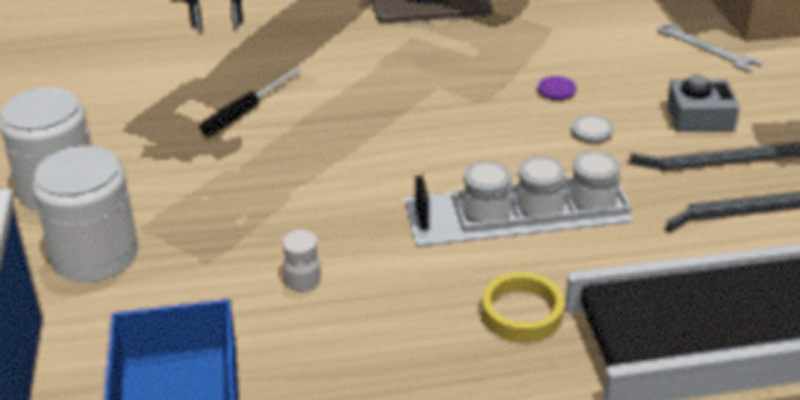

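```bash
python3 - <<'E'
from h import *
t=cam("top")
for y in (-.0305,.0375,.106):
    f=circ_fit(t,0,0,.063,.029,(.608,y),.012); c=f[0]
    print(f,[deproj(t,proj(t,[c[0]+a,c[1]+b,.063]).round())[0,2].round(4) for a,b in [(0,0),(.018,0),(-.018,0),(0,.018),(0,-.018)]])
print(ctrl.sign_off())
E
```

```text
(array([ 0.6081, -0.0308,  0.028 ]), 65, np.float64(0.00058)) [np.float64(0.067), np.float64(0.0619), np.float64(0.0645), np.float64(0.0622), np.float64(0.0639)]
(array([0.6098, 0.0365, 0.0279]), 64, np.float64(0.00057)) [np.float64(0.061), np.float64(0.0619), np.float64(0.0601), np.float64(0.0618), np.float64(0.0616)]
(array([0.6106, 0.1046, 0.0279]), 65, np.float64(0.00057)) [np.float64(0.0634), np.float64(0.0656), np.float64(0.066), np.float64(0.0621), np.float64(0.0633)]
the job is handed in; nothing more can be done
None
```

The job is done and handed in at about 67 s of the 210 s allowed. The sign-off itself gives no verdict.

**What was done:**
- All three tins stand upright in their own compartments, each with a white lid set down. The fourth white lid and the purple look-alike were not touched.
- I slid the tray home until it would go no further and the push force rose from about 11 N to 18 N. Its tab then sat 40 mm outside the mouth.
- The start button was pressed until it bottomed, about 6 mm down at 18–22 N. It came back up to 68 mm.
- I drew the tray straight back out, released it and moved the arm clear.

**Last checks:**
- The tray nose is at y ≈ 0.144, about 34 mm clear of the lead-in plates.
- The lid tops read 60–67 mm in the top camera against 63 mm expected, and one centre reading of 67 mm is probably depth noise. Before the slide the wrist camera had read all three level at 63–65.5 mm.
- Jar and tape are where they were to within about 1 mm. The cans, wrench and driver I checked only by eye, and they look undisturbed.
- I saw no grip slip and nothing knocked aside during the run.
- A few network calls and automatic tray-pose readings were wrong where the arm hid part of the view. I set these aside in favour of the images and depth readings.

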